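# Grade sanding blocks by feel and raise them on the tilting rack

## Task

These three sanding blocks look alike and can be told apart only by how they rub when dragged across the bench: one is coarse, one medium, one worn nearly smooth. Put the worn one flat in the black tub, and lay the other two lengthwise in the middle of the lowered leaves of the rack, the coarse one on the leaf farther from the lever and the medium one on the leaf next to it; then swing the cam lever fully round, so that the leaves rise and both blocks stay put by their grit. Leave everything else on the bench where it is.

Things in the scene. Friction and masses are not known exactly. Their poses are not given: they have to be found in the camera images.
- block_a: one of three look-alike hand sanding blocks: wood, 120 mm long (own x), 50 wide (own y), 34 high, grey sole; origin: centre of underside, z up. Steel-cored, 0.75 kg +-8 %. Grade cannot be seen, letters are in no order. Friction of the sole on everything it lies on: worn 0.1, medium 0.4 to 0.6, coarse 0.9 to 1.5, one block of each; under its own weight it drags with about 1, 3 to 4, or 6 to 10 N
- block_b: one of three look-alike hand sanding blocks: wood, 120 mm long (own x), 50 wide (own y), 34 high, grey sole; origin: centre of underside, z up. Steel-cored, 0.75 kg +-8 %. Grade cannot be seen, letters are in no order. Friction of the sole on everything it lies on: worn 0.1, medium 0.4 to 0.6, coarse 0.9 to 1.5, one block of each; under its own weight it drags with about 1, 3 to 4, or 6 to 10 N
- block_c: one of three look-alike hand sanding blocks: wood, 120 mm long (own x), 50 wide (own y), 34 high, grey sole; origin: centre of underside, z up. Steel-cored, 0.75 kg +-8 %. Grade cannot be seen, letters are in no order. Friction of the sole on everything it lies on: worn 0.1, medium 0.4 to 0.6, coarse 0.9 to 1.5, one block of each; under its own weight it drags with about 1, 3 to 4, or 6 to 10 N
- rack: tilting block rack, fixed: dark steel base 170 mm (own x, +-85) x 260 mm (own y, -90 to +170), z up; origin on the bench. On it two flat grey leaves side by side, hinged at their +x edge (own x = 75 mm); beside them at +y the cam lever. Swinging the lever lifts the leaves' -x edges, so a block on them would slip towards +x if its sole does not hold; nothing else holds it
- steep_leaf_top (a point): centre of the upper face of the leaf farther from the lever (own y = -45 mm of the rack), 20 mm above the bench when down; leaf 150 mm long (x) by 64 mm wide (y), 8 mm thick. Rises 0.46 rad per rad of the lever, to about 0.67 rad: only a coarse block stays put. Blocks lie lengthwise along x
- shallow_leaf_top (a point): centre of the upper face of the leaf next to the lever (own y = +45 mm of the rack), the same size and height as the other. Rises 0.20 rad per rad of the lever, to 0.29 rad: a medium block stays put, a worn one slips off. Blocks lie lengthwise along x
- cam_lever (a joint): angle of the rack's cam lever about an upright axis, rad. 0 = leaves down, lever pointing along the rack's +x; grows counterclockwise from above to 1.45 = leaves fully up (stop), lever about along the rack's +y, away from the leaves. Stays where left; takes about 6 to 10 N at the knob. Starts between 0 and 0.15
- lever_knob (a point): middle of the upright black round knob on the lever's end, 76 mm above the bench: 19 mm diameter, from 55 to 101 mm above the bench, 85 mm from the lever's axis. Under it the flat steel lever, top 55 mm above the bench, 16 mm wide
- lever_pivot (a point): point on the lever's axis at the height of lever_knob; the hub below it is 28 mm in diameter and ends 56 mm above the bench
- tray: bystander, fixed: shallow pale wooden tray 170 x 130 mm, 26 mm high, empty, not to be used. Origin under its centre
- tub: black plastic tub, open on top, fixed: 170 mm (own x) x 130 mm (own y), a rim lip outside of that (to 190 x 154 mm), 44 mm high, walls 5 mm thick. Origin under its centre, z up; for the worn block
- tub_in (a point): centre of the tub's inner floor, 5 mm above the bench
- spray_can: bystander, loose, to be left alone: bare aluminium can, 52 mm diameter, 165 mm tall; origin at the centre of its underside
- screw_jar: bystander, loose, to be left alone: glass jar with a dark lid, 64 mm diameter, 85 mm tall; origin at the centre of its underside
- tape_roll: bystander, loose, to be left alone: empty cardboard tape core lying flat, 96 mm diameter, 48 mm tall; origin at the centre of its underside
- glue_bottle: bystander, loose, to be left alone: white bottle, 56 mm diameter, 160 mm tall; origin at the centre of its underside
- hammer: bystander, loose, to be left alone: hammer lying flat, roughly 300 mm long; origin at the centre of its underside (for the hammer: under its middle), own x along the handle towards the head
- carton: bystander, loose, to be left alone: closed cardboard box 80 x 60 mm, 70 mm tall; origin at the centre of its underside

How it is judged:
By the outcome, as a careful person would: the job done as asked, in the order asked, and still so for the second after the job is handed in, with the robot touching nothing.
It also fails if it takes over 72 s, if anything falls off the work surface, if the arm or the gripper's body presses on something with over 40 N, if the wrist force passes 120 N, or if a joint passes its speed limit or range.

## Robot

A 6-joint arm with a two-finger parallel gripper is mounted at the origin on the work surface. World frame = base frame: x ahead of the robot, y to its left, z up, the work surface at z = 0. Lengths are in m, angles in rad, forces in N, time in s.
With the tool pointing down it reaches from about 0.275 to 0.75 m from the base axis. Payload 10.2 kg.
Tool frame: the origin (TCP) lies on the mounting face of the last link; the fingertips stand 173 mm ahead of it and the grasp point (between the pads) lies 155 mm ahead of it; y points along the fingers, x is the direction in which the jaws open and shut, and the axes are right-handed (so a half turn about y gives the same grasp; the last joint's range is limited). The gripper opens to 85 mm and grips with 20 to 120 N. Pads are 22 mm wide; open, the fingers measure 114 mm over their backs; the gripper's body (76 mm by 85 mm) begins 54 mm behind the grasp point. The pads swing forward as they close: fully open they stand 13 mm farther back than shut.
Start: joints at [-1.478, 0.313, 1.498, -0, 1.331, -0.223], TCP at [0.163, -0.499, 0.405] pointing down, gripper open.
Joint ranges: [-2.94, 2.94], [-0.97, 2.17], [0.19, 2.56], [-1.23, 4.37], [0.02, 3.11], [-2.88, 2.88]. Speed limits (rad/s): [2.39, 2.39, 3.01, 3.14, 3.14, 3.14].

## Interface

Orientations are given as a unit quaternion [w, x, y, z].
In Python, from workcell import env gives the robot as it stands. The module is installed in compiled form; this text tells all that it offers.
- The arm moves only by the tool jog_arm, never from a script. Its argument "targets" is a list of rows, each a list of 4 numbers: the shift along the tool's x, y, z in mm, then the turn about the tool's y in rad. In form: [[tx, ty, tz, twist], ...]. A call has 1 to 8 rows; each row shifts and turns the commanded pose from where the row before left it, along the tool's axes as they then stand; what a row does not reach is not made up. A row lasts 1/10 s, in which the tool goes at most 50 mm and 8.59 degrees, less where a joint would pass 70% of its speed; a pose out of reach is approached as far as the arm can. A call with a gripper value outside its range is refused whole. "gripper" is the closure in counts, from 0 (fully open) to 255 (shut), set as the call begins (left out, the last holds). The fingers move at their own pace and stop on an object; "grip_force" is the grip in N (left out, the last holds). Time passes only in rows, so rows that do not move let the fingers close. It gives the time, the measured TCP pose, the force and the opening at its end, in the units of the state.
- env.observe(): the state, without advancing time (a new reading comes with each control period).
- env.camera(name): name is "scene" or "top" or "wrist"; returns a dict with "color" (400x640x3 uint8, blue, green, red), "mtx" (3x3 intrinsics, pixels), "cam_to_world" (4x4, takes a point from camera to world coordinates). Camera axes: x right, y up, looking along -z (the intrinsics and any distortion apply to the point x, -y, -z); pixel columns grow to the right and rows downward; lengths in m; the calibration is good to about 2 mm. A picture is of the moment at which its call begins. There is no depth.
- env.sign_off(): hands the job in, once; it reports no verdict.
The state is a dict: "clock": time; "joint_pos": joint angles; "qd": joint speeds; "joint_efforts": joint torques, N m; "ee_pos": TCP position; "ee_rot": TCP orientation; "wrist_force": force on the tool from outside, world axes, zero at the start; "ft_torque": the same for the moment, N m; "opening": finger opening in m.
Only numpy, scipy, OpenCV 4.12 (cv2) and the standard library are available. Lean on these libraries where they do the work, as an engineer would, in place of code of your own. Each camera call takes 0.05 s, during which the arm holds its last target.

## Working session

There is one attempt and no reset: what is moved stays moved. The work goes in short steps, Python scripts to look and compute and a tool call to move; the robot and the scene stay as the last step left them, time stands still between calls to the robot, and variables do not carry over. Pictures are saved under pics/ and viewed, and the job is handed in when it is done.

Besides the shell and the picture viewer there is one more tool, called after "Request:" as a command line: name --pt "numbers of a row" for each row, then --argument value for the rest. jog_arm: Moves the arm, as the interface text tells. Its arguments: {"type":"object","properties":{"targets":{"type":"array","items":{"type":"array","items":{"type":"number"}}},"gripper":{"type":"number"},"grip_force":{"type":"number"}},"required":["targets"]}

```bash
mkdir -p pics
python3 - <<'E'
from workcell import env
import cv2
s=env.observe(); print(s)
for n in ["scene","top","wrist"]:
    c=env.camera(n); cv2.imwrite(f"pics/{n}0.png",c["color"]); print(n,c["mtx"],c["cam_to_world"],c.keys())
E
```

```text
{'clock': 0.0, 'joint_pos': array([-1.47838929e+00,  3.13418796e-01,  1.49849296e+00,  1.19034385e-05,
        1.33101209e+00, -2.23379895e-01]), 'qd': array([-0.00044845, -0.00046188, -0.00125839, -0.00082105,  0.00032504,
        0.00045814]), 'joint_efforts': array([ 3.50854079e-04, -4.12268722e+01, -2.59741831e+01, -1.82292983e-04,
        4.22052137e-03, -4.71152589e-05]), 'ee_pos': array([ 0.16304043, -0.49898222,  0.40412986]), 'ee_rot': array([ 0.57275531, -0.57204219,  0.41546919, -0.41485472]), 'wrist_force': array([-0.13992256, -0.26477447,  0.30869773]), 'ft_torque': array([-0.0007789 , -0.00446232, -0.04972996]), 'opening': 0.08505729247099461}
scene [[392.80298311   0.         315.38688511]
 [  0.         392.80298311 197.40187307]
 [  0.           0.           1.        ]] [[ 0.83938674 -0.41161302  0.35497129  0.93288048]
 [ 0.54335361  0.65230051 -0.52846088 -0.57558313]
 [-0.01402658  0.63645799  0.77118382  0.91387328]
 [ 0.          0.          0.          1.        ]] dict_keys(['color', 'mtx', 'cam_to_world'])
top [[464.80966836   0.         319.56537709]
 [  0.         464.80966836 202.03670696]
 [  0.           0.           1.        ]] [[-7.64854480e-04  9.97928078e-01 -6.43347925e-02  4.68558899e-01]
 [-9.99699509e-01 -2.33931826e-03 -2.44012091e-02 -1.21337753e-02]
 [-2.45011512e-02  6.42967971e-02  9.97629999e-01  1.45615764e+00]
 [ 0.00000000e+00  0.00000000e+00  0.00000000e+00  1.00000000e+00]] dict_keys(['color', 'mtx', 'cam_to_world'])
wrist [[359.96601202   0.         318.71165251]
 [  0.         359.96601202 202.67056624]
 [  0.           0.           1.        ]] [[ 0.31102387  0.91635878  0.25209271  0.22770787]
 [-0.95039944  0.30051042  0.0802147  -0.47814729]
 [-0.00225104 -0.26453746  0.96437278  0.37210367]
 [ 0.          0.          0.          1.        ]] dict_keys(['color', 'mtx', 'cam_to_world'])
```

View pics/top0.png

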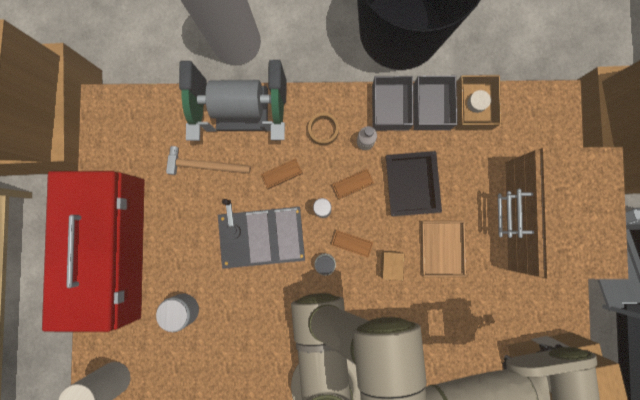

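View pics/scene0.png

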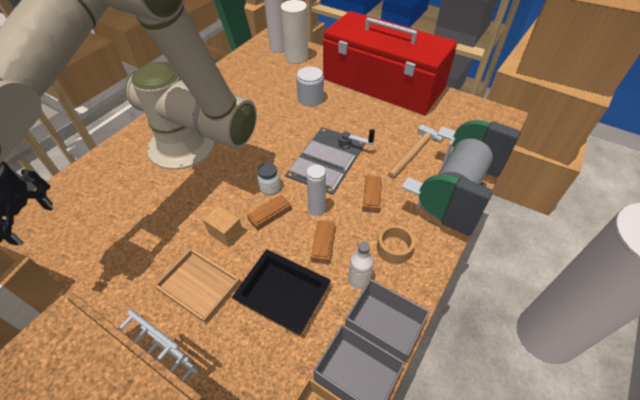

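View pics/wrist0.png

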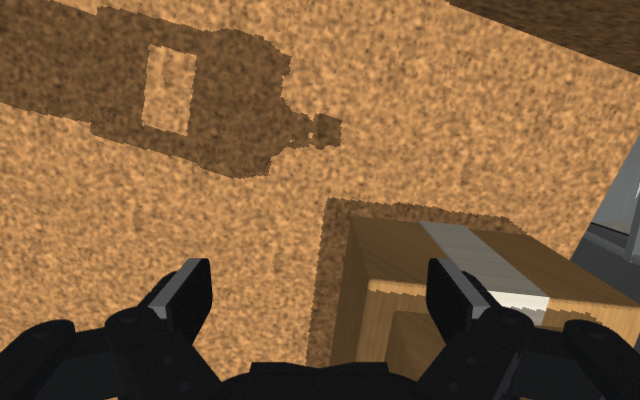

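Run:
```python
import cv2
t=cv2.imread("pics/top0.png"); s=cv2.imread("pics/scene0.png")
cv2.imwrite("pics/t_a.png",cv2.resize(t[140:280,210:410],None,fx=4,fy=4,interpolation=cv2.INTER_CUBIC))
cv2.imwrite("pics/s_a.png",cv2.resize(s[120:270,200:400],None,fx=4,fy=4,interpolation=cv2.INTER_CUBIC))
```

```text
(no output)
```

View pics/t_a.png

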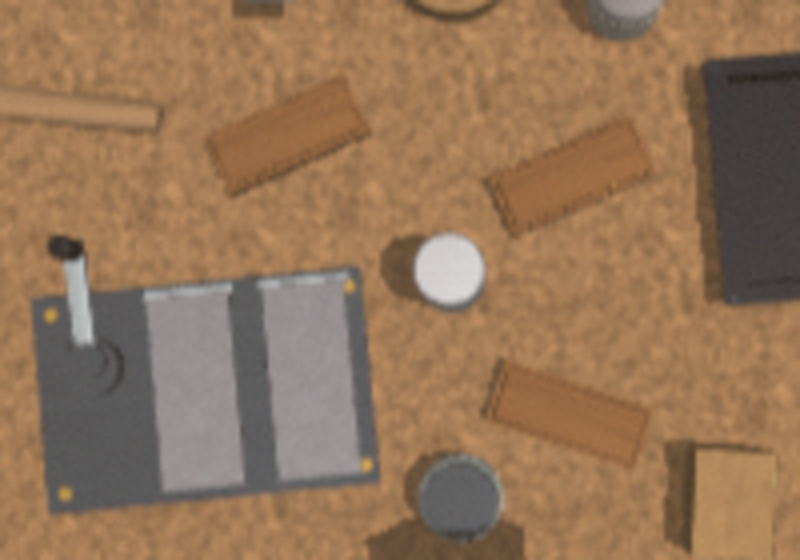

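View pics/s_a.png

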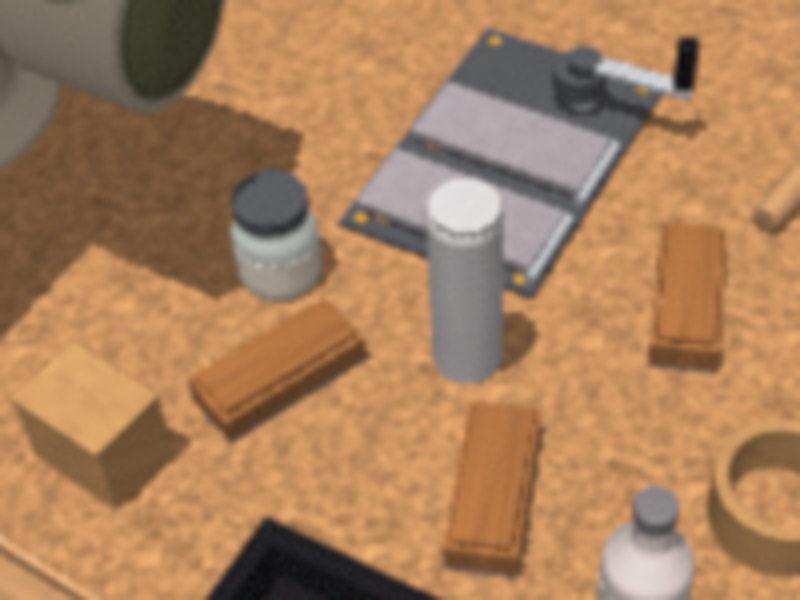

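```bash
cat > h.py <<'E'
import cv2,numpy as np
from scipy.optimize import least_squares
def save(img,x0,y0,w,h,f,name):
    c=cv2.resize(img[y0:y0+h,x0:x0+w],None,fx=f,fy=f,interpolation=cv2.INTER_CUBIC)
    for i in range(0,w,10): cv2.putText(c,str(x0+i),(int((i+.5)*f),8),0,.3,(255,255,255),1); cv2.line(c,(int((i+.5)*f),10),(int((i+.5)*f),16),(255,255,255),1)
    for i in range(0,h,10): cv2.putText(c,str(y0+i),(0,int((i+.5)*f)),0,.3,(255,255,255),1); cv2.line(c,(20,int((i+.5)*f)),(28,int((i+.5)*f)),(255,255,255),1)
    cv2.imwrite(name,c)
TOP=(np.array([[464.80966836,0,319.56537709],[0,464.80966836,202.03670696],[0,0,1]]),np.array([[-7.64854480e-04,9.97928078e-01,-6.43347925e-02,4.68558899e-01],[-9.99699509e-01,-2.33931826e-03,-2.44012091e-02,-1.21337753e-02],[-2.45011512e-02,6.42967971e-02,9.97629999e-01,1.45615764e+00],[0,0,0,1]]))
SC=(np.array([[392.80298311,0,315.38688511],[0,392.80298311,197.40187307],[0,0,1]]),np.array([[0.83938674,-0.41161302,0.35497129,0.93288048],[0.54335361,0.65230051,-0.52846088,-0.57558313],[-0.01402658,0.63645799,0.77118382,0.91387328],[0,0,0,1]]))
def proj(c,P):
    K,M=c; P=np.atleast_2d(P); q=(P-M[:3,3])@M[:3,:3]; q=q*[1,-1,-1]
    q=q@K.T; return q[:,:2]/q[:,2:]
def ray(c,uv):
    K,M=c; d=np.linalg.inv(K)@np.array([uv[0],uv[1],1.]); d=d*[1,-1,-1]; return M[:3,3],M[:3,:3]@d
def onz(c,uv,z):
    o,d=ray(c,uv); return o+d*(z-o[2])/d[2]
def tri(obs): # [(cam,uv),..]
    f=lambda p:np.concatenate([proj(c,p)[0]-uv for c,uv in obs])
    r=least_squares(f,[.4,0,.03]); return r.x,np.abs(r.fun).max()
E
python3 - <<'E'
from h import *
t=cv2.imread("pics/top0.png"); s=cv2.imread("pics/scene0.png")
a=[(t,255,150,52,45),(t,326,162,52,45),(t,326,222,52,45)]
b=[(s,345,165,52,45),(s,302,212,52,52),(s,242,188,55,48)]
for k,L in(("t",a),("s",b)):
    for i,(im,x,y,w,h) in enumerate(L): save(im,x,y,w,h,7,f"pics/z{k}{i}.png")
rows=[]
for k in "ts":
    ims=[cv2.imread(f"pics/z{k}{i}.png") for i in range(3)]
    print([i.shape for i in ims])
for k in "ts":
    pass
E
python3 - <<'E'
import cv2,numpy as np
for i in range(3):
    a=cv2.imread(f"pics/zt{i}.png");b=cv2.imread(f"pics/zs{i}.png")
    H=max(a.shape[0],b.shape[0]);o=np.zeros((H,a.shape[1]+b.shape[1]+10,3),np.uint8)
    o[:a.shape[0],:a.shape[1]]=a;o[:b.shape[0],a.shape[1]+10:]=b;cv2.imwrite(f"pics/zz{i}.png",o)
E
```

```text
[(315, 364, 3), (315, 364, 3), (315, 364, 3)]
[(315, 364, 3), (364, 364, 3), (336, 385, 3)]
```

View pics/zz0.png

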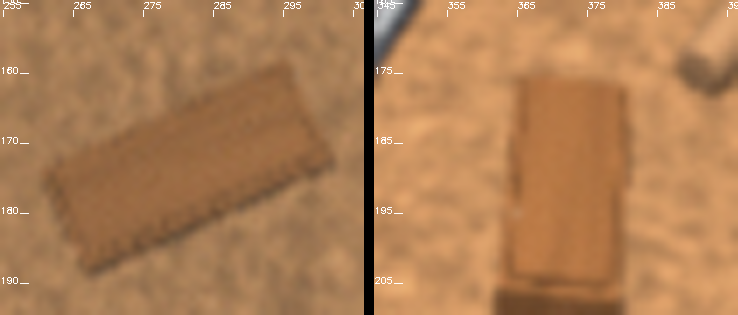

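View pics/zz1.png

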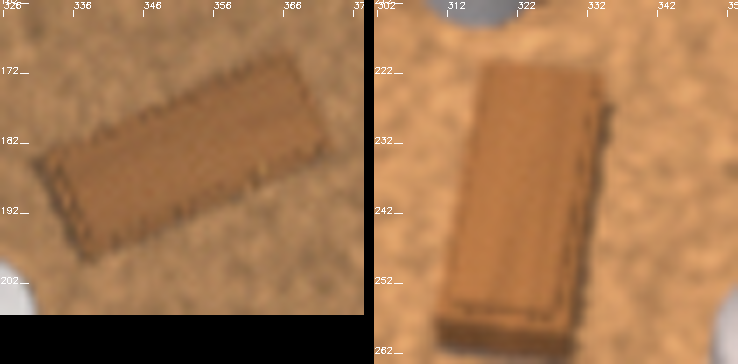

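View pics/zz2.png

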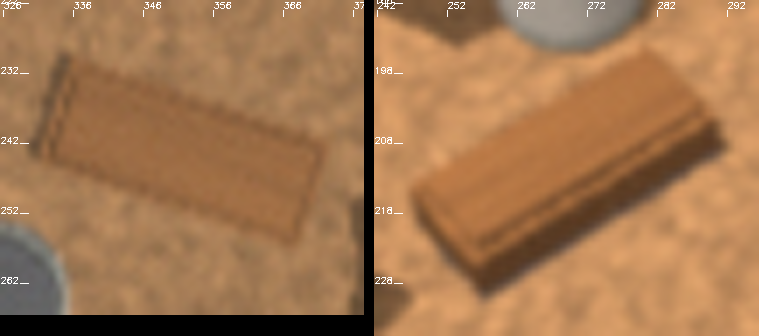

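Run:
```python
from h import *
B=[([(260.2,175.2),(295.6,158.4),(302.4,172.4),(267.4,188.8)],[(366.1,175.6),(380.4,176.6),(379.6,205.4),(363.9,205.4)]),
([(333.8,183.2),(366.9,169.4),(372.1,182.6),(339.4,197.8)],[(317.2,220.8),(334.2,221.8),(330.2,257.9),(310.6,256.9)]),
([(335.5,230.1),(371.5,242.2),(367.4,255.8),(331.9,243.6)],[(247.1,214.6),(280.6,194.6),(290.4,203.5),(256.9,223.9)])]
for i,(T,S) in enumerate(B):
    T=np.array(T);S=np.array(S)
    G=np.array([onz(TOP,u,.034) for u in T]); print("topview z34",G.mean(0)[:2].round(4),"sides",np.linalg.norm(np.diff(np.vstack([G,G[:1]]),axis=0),axis=1).round(3))
    G2=np.array([onz(SC,u,.034) for u in S]); print("scene z34",G2.mean(0)[:2].round(4),"sides",np.linalg.norm(np.diff(np.vstack([G2,G2[:1]]),axis=0),axis=1).round(3))
    for G_,n in((G,'t'),(G2,'s')):
        d=G_-G_.mean(0); c=[np.linalg.norm(G_[1]-G_[0]),np.linalg.norm(G_[2]-G_[1])]
        a=(G_[1]-G_[0])-(G_[3]-G_[2]) if c[0]>c[1] else (G_[2]-G_[1])-(G_[0]-G_[3])
        print(n,"yaw",np.degrees(np.arctan2(a[1],a[0]))%180)
    p,e=tri([(TOP,T.mean(0)),(SC,S.mean(0))]); print(i,"tri centre",p.round(4),e.round(2))
```

```text
topview z34 [0.6482 0.1404] sides [0.121 0.048 0.119 0.048]
scene z34 [0.6553 0.1398] sides [0.043 0.112 0.045 0.116]
t yaw 115.19735781807987
s yaw 115.44458715492115
0 tri centre [0.6516 0.1428 0.0263] 0.88
topview z34 [ 0.6178 -0.0802] sides [0.11  0.044 0.111 0.048]
scene z34 [ 0.6232 -0.0818] sides [0.047 0.115 0.051 0.116]
t yaw 113.70145709818942
s yaw 115.18344842827996
1 tri centre [ 0.6201 -0.0796  0.0255] 0.47
topview z34 [ 0.4353 -0.0746] sides [0.115 0.043 0.114 0.043]
scene z34 [ 0.4395 -0.0785] sides [0.116 0.045 0.114 0.045]
t yaw 71.22699644459355
s yaw 71.47177128271036
2 tri centre [ 0.435  -0.0752  0.0261] 0.04
```

Run:
```python
from h import *
t=cv2.imread("pics/top0.png"); s=cv2.imread("pics/scene0.png")
save(t,214,196,94,76,8,"pics/rt.png"); save(s,282,122,96,76,8,"pics/rs.png")
save(t,380,145,66,76,8,"pics/tt.png"); save(s,230,245,104,90,7,"pics/ts.png")
```

```text
(no output)
```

View pics/rt.png

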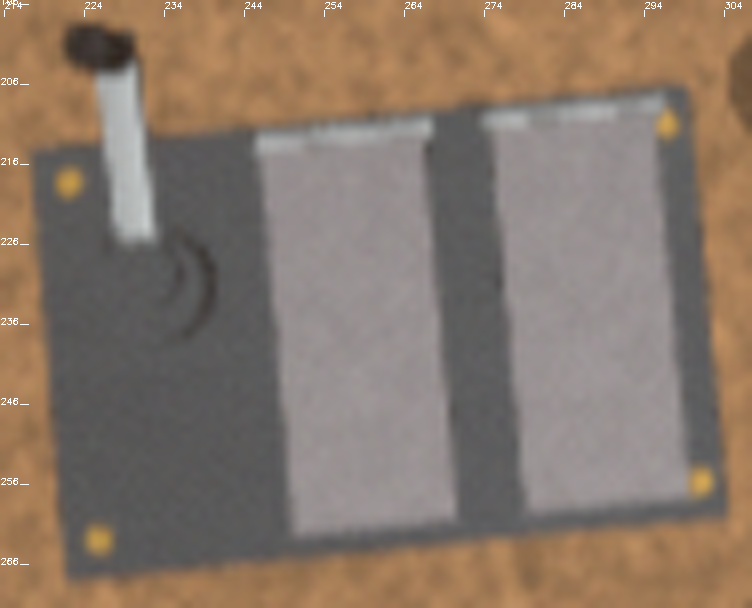

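View pics/rs.png

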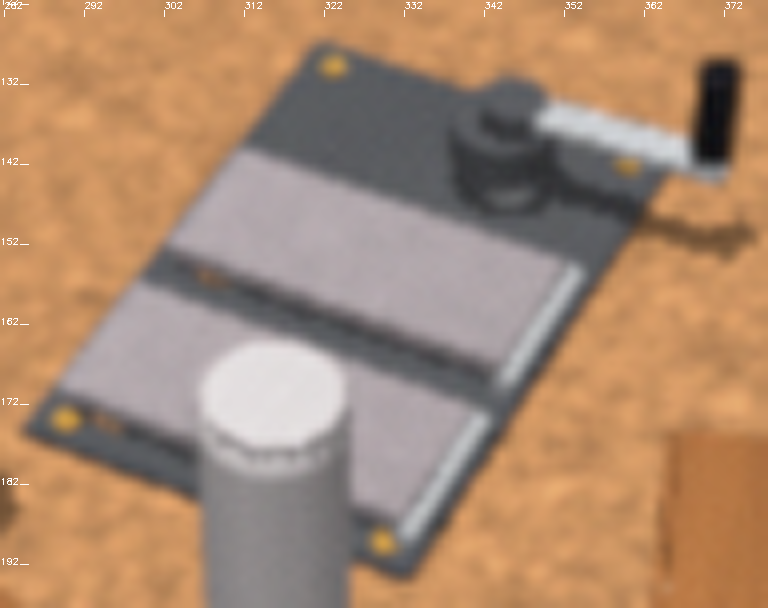

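View pics/tt.png

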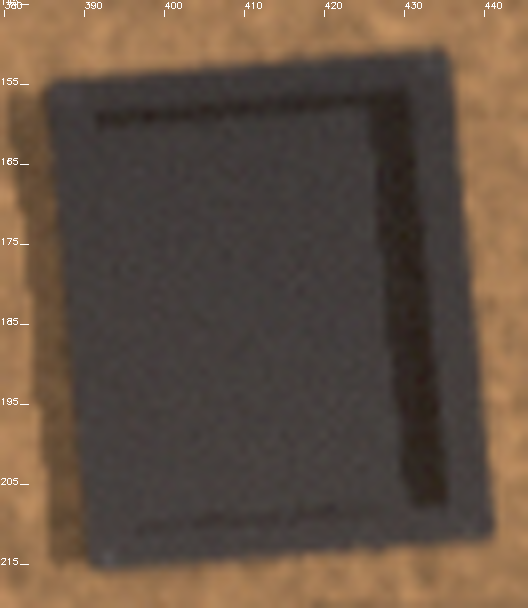

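View pics/ts.png

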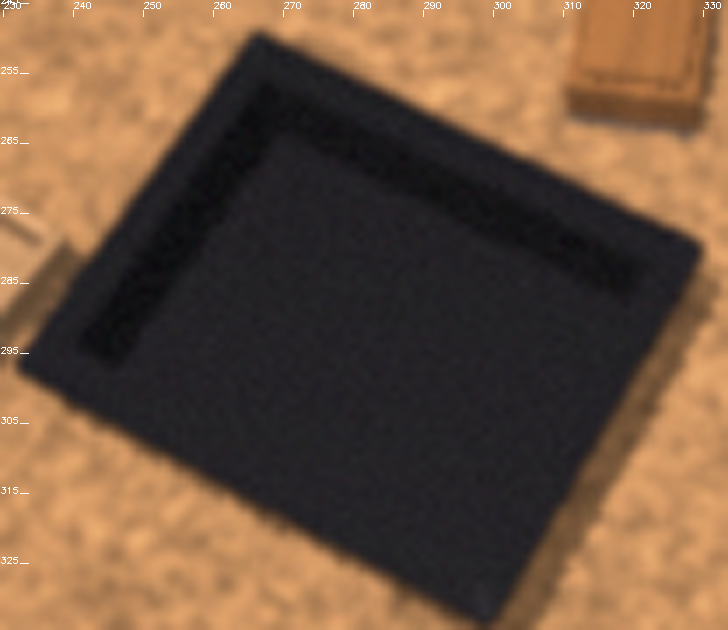

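Run:
```python
from h import *
def q(U,V,x0,y0,f): return np.array([x0+(U+.5)/f-.5,y0+(V+.5)/f-.5])
def ev(n,T,S,z,to,so):
    T=np.array([q(*p,*to) for p in T]);S=np.array([q(*p,*so) for p in S])
    out=[tri([(TOP,a),(SC,b)]) for a,b in zip(T,S)]
    print(n,[ (o[0].round(3).tolist(),round(o[1],2)) for o in out])
    a=np.array([onz(TOP,u,z) for u in T]);b=np.array([onz(SC,u,z) for u in S])
    print(" top@z",a.round(4)[:,:2].tolist(),"mean",a.mean(0).round(4)); print(" sc@z",b.round(4)[:,:2].tolist(),"mean",b.mean(0).round(4))
rt=(214,196,8);rs=(282,122,8)
ev("screws",[(69,183),(98,540),(700,482),(667,125)],[(628,165),(333,66),(66,418),(383,543)],.012,rt,rs)
ev("rim",[(48,85),(448,50),(493,530),(92,567)],[(700,245),(490,628),(18,368),(258,32)],.044,(380,145,8),(230,245,7))
# leaf corners, shallow (+x+y,+x-y,-x-y,-x+y)
ev("shallow",[(258,140),(430,128),(455,520),(293,535)],[(580,262),(505,385),(170,245),(240,150)],.02,rt,rs)
ev("steep",[(487,118),(664,102),(688,495),(525,513)],[(487,412),(405,540),(55,390),(140,280)],.02,rt,rs)
ev("knobtop",[(85,45)],[(720,65)],.101,rt,rs)
ev("hubtop",[(160,270)],[(515,100)],.056,rt,rs)
```

```text
screws [([0.512, 0.329, 0.007], np.float64(0.13)), ([0.373, 0.316, 0.008], np.float64(0.15)), ([0.396, 0.081, 0.01], np.float64(0.29)), ([0.534, 0.094, 0.007], np.float64(0.22))]
 top@z [[0.5111, 0.3275], [0.3726, 0.3144], [0.3951, 0.0806], [0.5333, 0.0937]] mean [0.453 0.204 0.012]
 sc@z [[0.514, 0.3245], [0.3755, 0.312], [0.3978, 0.0802], [0.5367, 0.0914]] mean [0.456 0.202 0.012]
rim [([0.703, -0.179, 0.043], np.float64(0.08)), ([0.717, -0.331, 0.042], np.float64(0.39)), ([0.533, -0.344, 0.045], np.float64(0.16)), ([0.519, -0.194, 0.044], np.float64(0.21))]
 top@z [[0.7026, -0.1794], [0.7153, -0.3314], [0.5322, -0.3453], [0.5185, -0.1941]] mean [ 0.6171 -0.2625  0.044 ]
 sc@z [[0.7035, -0.1799], [0.7178, -0.3308], [0.5322, -0.3439], [0.5196, -0.1935]] mean [ 0.6183 -0.262   0.044 ]
shallow [([0.529, 0.253, 0.022], np.float64(0.54)), ([0.533, 0.187, 0.011], np.float64(0.34)), ([0.382, 0.175, 0.02], np.float64(0.35)), ([0.376, 0.237, 0.021], np.float64(0.22))]
 top@z [[0.5274, 0.2521], [0.5319, 0.1851], [0.3809, 0.1745], [0.3751, 0.2371]] mean [0.4538 0.2122 0.02  ]
 sc@z [[0.5291, 0.2557], [0.5379, 0.1803], [0.3828, 0.1756], [0.3757, 0.2385]] mean [0.4564 0.2125 0.02  ]
steep [([0.537, 0.164, 0.019], np.float64(0.55)), ([0.543, 0.095, 0.014], np.float64(0.3)), ([0.39, 0.085, 0.02], np.float64(0.08)), ([0.385, 0.148, 0.024], np.float64(0.53))]
 top@z [[0.5358, 0.163], [0.5419, 0.0943], [0.3905, 0.0847], [0.3836, 0.1475]] mean [0.4629 0.1224 0.02  ]
 sc@z [[0.5392, 0.1641], [0.5464, 0.0911], [0.3902, 0.0843], [0.3839, 0.1524]] mean [0.4649 0.123  0.02  ]
knobtop [([0.559, 0.301, 0.104], np.float64(0.17))]
 top@z [[0.5591, 0.3013]] mean [0.5591 0.3013 0.101 ]
 sc@z [[0.5581, 0.3049]] mean [0.5581 0.3049 0.101 ]
hubtop [([0.479, 0.282, 0.063], np.float64(0.73))]
 top@z [[0.4769, 0.2821]] mean [0.4769 0.2821 0.056 ]
 sc@z [[0.4767, 0.2903]] mean [0.4767 0.2903 0.056 ]
```

```bash
cat >> h.py <<'E'
from scipy.spatial.transform import Rotation as Ro
def toolR(s):
    q=s["ee_rot"]; return Ro.from_quat([q[1],q[2],q[3],q[0]]).as_matrix()
def plan(s,goal,jaw_deg=None,step=48,dt=.14):
    """rows from current measured pose to TCP goal, jaw axis angle deg (mod 180)"""
    R=toolR(s); p=s["ee_pos"]; d=np.array(goal)-p
    jx=np.degrees(np.arctan2(R[1,0],R[0,0])); 
    tw=0 if jaw_deg is None else -np.radians((jaw_deg-jx+90)%180-90)  # tool y down
    n=int(max(1,np.ceil(np.linalg.norm(d)*1000/step),np.ceil(abs(tw)/dt)))
    rows=[];Rc=R.copy()
    for i in range(n):
        v=Rc.T@(d/n)*1000; rows.append([round(float(a),1) for a in v]+[round(float(tw/n),4)])
        Rc=Rc@Ro.from_rotvec([0,tw/n,0]).as_matrix()
    print("jaw",round(jx,2),"tw",round(tw,4),"n",n,"dist",np.linalg.norm(d).round(4))
    k=0
    for r in rows: print(r)
    return rows
E
python3 - <<'E'
from h import *
from workcell import env
s=env.observe();R=toolR(s);print(R.round(4))
for n,(u,v),z in [("can",(322,207),.165),("jar",(324.5,263),.085),("bottle cap",(368,132),.16),("tape",(323,129),.048),("carton",(393,264.5),.07),("hammer end",(249,169),.01),("tray TL",(422,221),.026)]:
    print(n,onz(TOP,(u,v),z).round(3))
E
```

```text
[[ 3.105e-01 -1.000e-04  9.506e-01]
 [-9.506e-01  9.000e-04  3.105e-01]
 [-9.000e-04 -1.000e+00  2.000e-04]]
can [0.538 0.013 0.165]
jar [0.378 0.007 0.085]
bottle cap [ 0.749 -0.117  0.16 ]
tape [0.784 0.012 0.048]
carton [ 0.373 -0.195  0.07 ]
hammer end [0.666 0.245 0.01 ]
tray TL [ 0.502 -0.291  0.026]
```

```bash
python3 - <<'E'
s=open('h.py').read()
s=s.replace("tw=0 if jaw_deg is None else -np.radians((jaw_deg-jx+90)%180-90)  # tool y down",
"""q1=np.degrees(np.arctan2(goal[1],goal[0]))
    jg=jx if jaw_deg is None else q1+((jaw_deg-q1+90)%180-90)
    tw=-np.radians((jg-jx+180)%360-180)""")
open('h.py','w').write(s)
E
python3 - <<'E'
from h import *
from workcell import env
s=env.observe(); plan(s,[.6195,-.0808,.29],24.8)
E
```

```text
jaw -71.91 tw -1.6879 n 14 dist 0.6295
[-18.3, 8.2, 40.3, -0.1206]
[-13.3, 8.2, 42.2, -0.1206]
[-8.1, 8.2, 43.5, -0.1206]
[-2.8, 8.2, 44.1, -0.1206]
[2.5, 8.2, 44.1, -0.1206]
[7.8, 8.2, 43.5, -0.1206]
[13.0, 8.2, 42.3, -0.1206]
[18.0, 8.2, 40.4, -0.1206]
[22.7, 8.2, 38.0, -0.1206]
[27.1, 8.2, 35.0, -0.1206]
[31.1, 8.2, 31.4, -0.1206]
[34.6, 8.2, 27.5, -0.1206]
[37.7, 8.2, 23.1, -0.1206]
[40.2, 8.2, 18.4, -0.1206]
```

Request:
jog_arm --pt "-18 8 40 -0.12" --pt "-13 8 42 -0.12" --pt "-8 8 43 -0.12" --pt "-3 8 44 -0.12" --pt "3 8 44 -0.12" --pt "8 8 43 -0.12" --pt "13 8 42 -0.12" --gripper 50 --grip_force 40

```text
clock: 0.85
ee_pos: [0.3919, -0.2911, 0.3484]
ee_rot: [0.692, -0.692, 0.144, -0.144]
wrist_force: [0.7, -0.6, -0.8]
opening: 0.0686
```

Request:
jog_arm --pt "18 8 40 -0.12" --pt "23 8 38 -0.12" --pt "27 8 35 -0.12" --pt "31 8 31 -0.12" --pt "35 8 27 -0.12" --pt "38 8 23 -0.12" --pt "40 8 18 -0.12" --pt "0 0 0 0"

```text
clock: 1.65
ee_pos: [0.6229, -0.083, 0.2906]
ee_rot: [0.691, -0.69, -0.151, 0.152]
wrist_force: [-0.2, 0.8, -0.2]
opening: 0.0689
```

Run:
```python
from h import *
from workcell import env
s=env.observe(); print(s["clock"],s["ee_pos"],s["opening"],s["wrist_force"]); plan(s,[.6195,-.0808,.184],24.8)
c=env.camera("wrist"); cv2.imwrite("pics/w1.png",c["color"]); W=(c["mtx"],c["cam_to_world"])
from scipy.spatial.transform import Rotation
def corners(x,y,yaw,z): 
    a=np.radians(yaw);X=np.array([np.cos(a),np.sin(a)]);Y=np.array([-X[1],X[0]])
    return [np.r_[np.array([x,y])+sx*.06*X+sy*.025*Y,z] for sx,sy in((1,1),(1,-1),(-1,-1),(-1,1))]
im=c["color"].copy()
for z,col in((.034,(0,255,0)),(0,(255,0,0))):
    cv2.polylines(im,[proj(W,np.array(corners(.6195,-.0808,114.8,z))).astype(int)],True,col,1)
cv2.imwrite("pics/w1o.png",im)
```

```text
1.65 [ 0.6228966  -0.08298241  0.29058599] 0.06894371846923461 [-0.24659584  0.75877322 -0.16373198]
jaw 24.78 tw -0.0003 n 3 dist 0.1067
[-0.7, 35.5, 1.1, -0.0001]
[-0.7, 35.5, 1.1, -0.0001]
[-0.7, 35.5, 1.1, -0.0001]
```

View pics/w1o.png

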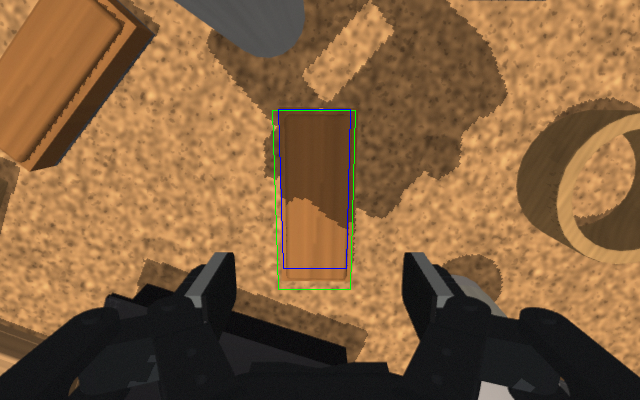

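Request:
jog_arm --pt "-1 36 1 0" --pt "-1 36 1 0" --pt "0 20 1 0" --pt "0 14 0 0" --pt "0 0 0 0"

```text
clock: 2.2
ee_pos: [0.6173, -0.0852, 0.1854]
ee_rot: [0.692, -0.691, -0.148, 0.15]
wrist_force: [0.2, -0.5, 1.2]
opening: 0.0687
```

Request:
jog_arm --pt "5 0 0 0" --pt "5 0 0 0"

```text
clock: 2.4
ee_pos: [0.6277, -0.0807, 0.1883]
ee_rot: [-0.691, 0.692, 0.15, -0.148]
wrist_force: [-0.2, -0.8, 0.3]
opening: 0.0688
```

Request:
jog_arm --pt "5 0 0 0" --pt "5 0 0 0"

```text
clock: 2.6
ee_pos: [0.6356, -0.0773, 0.1879]
ee_rot: [-0.691, 0.692, 0.147, -0.151]
wrist_force: [-16.0, -7.4, 11.5]
opening: 0.0688
```

Request:
jog_arm --pt "5 0 0 0"

```text
clock: 2.7
ee_pos: [0.6401, -0.0753, 0.1879]
ee_rot: [-0.691, 0.692, 0.147, -0.151]
wrist_force: [-15.2, -7.7, 11.3]
opening: 0.0683
```

Request:
jog_arm --pt "5 0 0 0"

```text
clock: 2.8
ee_pos: [0.6446, -0.0732, 0.1879]
ee_rot: [-0.691, 0.691, 0.147, -0.151]
wrist_force: [-16.5, -8.1, 11.1]
opening: 0.0687
```

Request:
jog_arm --pt "-4 -10 0 0" --pt "0 -45 0 0" --pt "0 -50 0 0" --pt "0 0 0 0"

```text
clock: 3.2
ee_pos: [0.6426, -0.0739, 0.3003]
ee_rot: [-0.689, 0.694, 0.154, -0.145]
wrist_force: [0.0, -0.0, -0.3]
opening: 0.0688
```

Run:
```python
from h import *
from workcell import env
s=env.observe(); print(s["clock"],s["ee_pos"],s["opening"],s["wrist_force"]); plan(s,[.4365,-.0755,.29],-18.7)
```

```text
3.2 [ 0.64260705 -0.07387275  0.30029872] 0.06880809664426349 [ 0.03407855 -0.03476284 -0.335721  ]
jaw 24.37 tw 0.7518 n 6 dist 0.2064
[-31.4, 1.2, 13.9, 0.1253]
[-32.9, 1.2, 9.9, 0.1253]
[-33.9, 1.2, 5.7, 0.1253]
[-34.3, 1.2, 1.4, 0.1253]
[-34.3, 1.2, -2.9, 0.1253]
[-33.6, 1.2, -7.1, 0.1253]
```

Request:
jog_arm --pt "-31 1 14 0.125" --pt "-33 1 10 0.125" --pt "-34 1 6 0.125" --pt "-34 1 1 0.125" --pt "-34 1 -3 0.125" --pt "-34 2 -7 0.125" --pt "0 0 0 0"

```text
clock: 3.9
ee_pos: [0.433, -0.0748, 0.2848]
ee_rot: [0.698, -0.697, 0.116, -0.115]
wrist_force: [1.4, -0.4, -0.4]
opening: 0.0685
```

```bash
cat >> h.py <<'E'
def corners(x,y,yaw,z): 
    a=np.radians(yaw);X=np.array([np.cos(a),np.sin(a)]);Y=np.array([-X[1],X[0]])
    return np.array([np.r_[np.array([x,y])+sx*.06*X+sy*.025*Y,z] for sx,sy in((1,1),(1,-1),(-1,-1),(-1,1))])
def wristshot(name,blk=None,z0=0):
    from workcell import env
    c=env.camera("wrist");W=(c["mtx"],c["cam_to_world"]);cv2.imwrite(name,c["color"]);im=c["color"].copy()
    if blk:
        for z,col in((.034,(0,255,0)),(0,(255,0,0))): cv2.polylines(im,[proj(W,corners(*blk,z+z0)).astype(int)],True,col,1)
        cv2.imwrite(name.replace(".png","o.png"),im)
    return W
E
python3 - <<'E'
from h import *
from workcell import env
s=env.observe(); print(s["clock"],s["ee_pos"],s["opening"],s["wrist_force"]); plan(s,[.4365,-.0755,.178],-18.7)
wristshot("pics/w2.png",(.4365,-.0755,71.3))
E
```

```text
3.9 [ 0.43303921 -0.07482929  0.28480838] 0.0684838241953393 [ 1.35682683 -0.41476072 -0.42900586]
jaw -18.85 tw -0.0025 n 3 dist 0.1069
[1.2, 35.6, 0.2, -0.0008]
[1.2, 35.6, 0.2, -0.0008]
[1.2, 35.6, 0.2, -0.0008]
```

View pics/w2o.png

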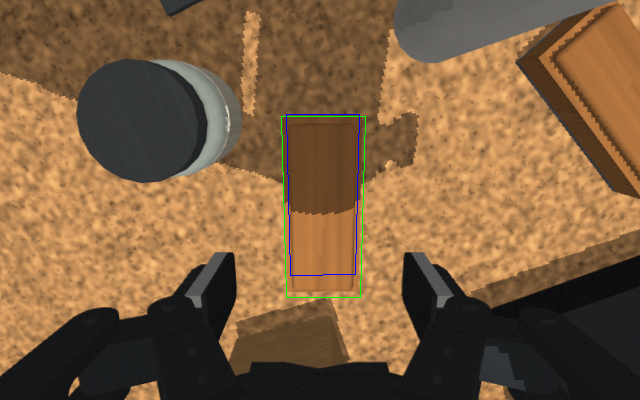

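Request:
jog_arm --pt "1 36 0 0" --pt "1 36 0 0" --pt "1 22 0 0" --pt "0 14 0 0" --pt "0 0 0 0"

```text
clock: 4.45
ee_pos: [0.4391, -0.0764, 0.1755]
ee_rot: [0.698, -0.698, 0.115, -0.113]
wrist_force: [1.0, -0.3, -0.5]
opening: 0.069
```

Request:
jog_arm --pt "6 0 0 0" --pt "5 0 0 0" --pt "5 0 0 0"

```text
clock: 4.75
ee_pos: [0.454, -0.0814, 0.1773]
ee_rot: [0.698, -0.698, 0.115, -0.114]
wrist_force: [-6.8, 1.4, 5.4]
opening: 0.0686
```

Request:
jog_arm --pt "5 0 0 0"

```text
clock: 4.85
ee_pos: [0.4586, -0.083, 0.1773]
ee_rot: [0.698, -0.698, 0.115, -0.114]
wrist_force: [-6.0, 1.8, 3.8]
opening: 0.0684
```

Request:
jog_arm --pt "5 0 0 0"

```text
clock: 4.95
ee_pos: [0.4634, -0.0846, 0.1773]
ee_rot: [0.698, -0.698, 0.115, -0.114]
wrist_force: [-6.2, 2.0, 4.8]
opening: 0.0687
```

Request:
jog_arm --pt "5 0 0 0"

```text
clock: 5.05
ee_pos: [0.4681, -0.0862, 0.1773]
ee_rot: [0.698, -0.698, 0.115, -0.114]
wrist_force: [-6.1, 3.0, 3.8]
opening: 0.0687
```

Request:
jog_arm --pt "-5 -15 0 0" --pt "0 -50 0 0" --pt "0 -50 0 0" --pt "0 -50 0 0" --pt "0 -35 0 0" --pt "0 0 0 0"

```text
clock: 5.65
ee_pos: [0.4638, -0.0848, 0.3825]
ee_rot: [-0.697, 0.699, -0.11, 0.118]
wrist_force: [0.3, 0.1, -0.5]
opening: 0.0688
```

Run:
```python
from h import *
from workcell import env
s=env.observe(); print(s["clock"],s["ee_pos"],s["opening"],s["wrist_force"]); plan(s,[.6505,.1405,.37],25.3)
```

```text
5.65 [ 0.46378877 -0.08480133  0.38245671] 0.06880563082729506 [ 0.30520431  0.07470424 -0.54258924]
jaw -18.6 tw -0.7662 n 7 dist 0.2929
[15.0, 1.9, 39.0, -0.1095]
[19.2, 1.9, 37.1, -0.1095]
[23.1, 1.9, 34.8, -0.1095]
[26.8, 1.9, 32.1, -0.1095]
[30.1, 1.9, 29.0, -0.1095]
[33.1, 1.9, 25.5, -0.1095]
[35.7, 1.9, 21.7, -0.1095]
```

Request:
jog_arm --pt "15 0 39 -0.11" --pt "19 0 37 -0.11" --pt "23 0 35 -0.11" --pt "27 0 32 -0.11" --pt "30 0 29 -0.11" --pt "33 20 25 -0.11" --pt "36 40 22 -0.11" --pt "0 0 0 0"

```text
clock: 6.45
ee_pos: [0.6466, 0.1392, 0.3152]
ee_rot: [0.69, -0.688, -0.155, 0.161]
wrist_force: [-1.5, -0.4, -0.7]
opening: 0.0687
```

Run:
```python
from h import *
from workcell import env
s=env.observe(); print(s["clock"],s["ee_pos"],s["opening"],s["wrist_force"]); plan(s,[.6505,.1405,.178],25.3)
wristshot("pics/w3.png",(.6505,.1405,115.3))
```

```text
6.45 [0.64664423 0.13921962 0.31519333] 0.06873798494427129 [-1.51816252 -0.38404755 -0.67692591]
jaw 25.85 tw 0.0096 n 3 dist 0.1373
[1.7, 45.7, -0.4, 0.0032]
[1.7, 45.7, -0.4, 0.0032]
[1.7, 45.7, -0.4, 0.0032]
```

View pics/w3o.png

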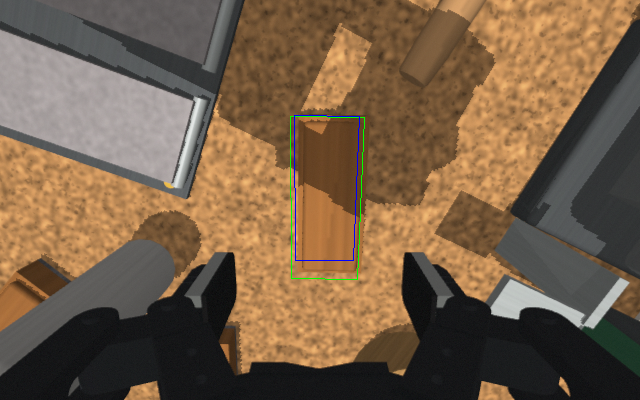

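Request:
jog_arm --pt "2 45 0 0.005" --pt "2 45 -1 0.005" --pt "1 30 0 0" --pt "0 14 0 0" --pt "0 3 0 0" --pt "0 0 0 0"

```text
clock: 7.1
ee_pos: [0.6512, 0.1371, 0.1872]
ee_rot: [-0.69, 0.691, 0.153, -0.151]
wrist_force: [0.8, -0.5, 0.1]
opening: 0.0688
```

Request:
jog_arm --pt "-6 0 0 0" --pt "-5 0 0 0" --pt "-5 0 0 0"

```text
clock: 7.4
ee_pos: [0.6361, 0.1305, 0.1868]
ee_rot: [-0.69, 0.691, 0.154, -0.152]
wrist_force: [1.7, 0.7, 2.0]
opening: 0.0686
```

Request:
jog_arm --pt "-5 0 0 0"

```text
clock: 7.5
ee_pos: [0.6314, 0.1283, 0.1862]
ee_rot: [-0.69, 0.691, 0.153, -0.152]
wrist_force: [2.5, 0.9, 1.6]
opening: 0.0688
```

Request:
jog_arm --pt "-5 0 0 0"

```text
clock: 7.6
ee_pos: [0.6268, 0.1262, 0.1857]
ee_rot: [-0.69, 0.69, 0.153, -0.152]
wrist_force: [2.3, 0.9, 1.7]
opening: 0.0686
```

Request:
jog_arm --pt "5 0 1 0" --pt "4 6 2 0" --pt "0 4 0 0"

```text
clock: 7.9
ee_pos: [0.6341, 0.1334, 0.1743]
ee_rot: [0.69, -0.69, -0.152, 0.153]
wrist_force: [-0.6, 0.1, 0.6]
opening: 0.0687
```

Request:
jog_arm --pt "0 0 0 0" --pt "0 0 0 0" --pt "0 0 0 0" --gripper 255 --grip_force 60

```text
clock: 8.2
ee_pos: [0.6338, 0.1329, 0.1746]
ee_rot: [0.691, -0.69, -0.152, 0.153]
wrist_force: [0.7, 0.6, -4.7]
opening: 0.0491
```

Request:
jog_arm --pt "0 -20 0 0" --pt "0 -45 0 0" --pt "0 -50 0 0" --pt "0 -50 0 0" --pt "0 -35 0 0" --pt "0 0 0 0"

```text
clock: 8.8
ee_pos: [0.634, 0.133, 0.3802]
ee_rot: [-0.69, 0.691, 0.156, -0.15]
wrist_force: [-0.0, -0.1, -7.5]
opening: 0.0493
```

Run:
```python
from h import *
from workcell import env
s=env.observe(); print(s["clock"],s["ee_pos"],s["opening"],s["wrist_force"]); plan(s,[.618,-.262,.30],-85.4)
```

```text
8.8 [0.63402298 0.13296309 0.3802382 ] 0.049252599214646045 [-0.02343738 -0.11638374 -7.46367024]
jaw 24.93 tw 1.9256 n 14 dist 0.4033
[-13.0, 5.7, -25.1, 0.1375]
[-9.4, 5.7, -26.6, 0.1375]
[-5.7, 5.7, -27.7, 0.1375]
[-1.8, 5.7, -28.2, 0.1375]
[2.1, 5.7, -28.2, 0.1375]
[5.9, 5.7, -27.6, 0.1375]
[9.6, 5.7, -26.5, 0.1375]
[13.2, 5.7, -25.0, 0.1375]
[16.5, 5.7, -22.9, 0.1375]
[19.5, 5.7, -20.5, 0.1375]
[22.1, 5.7, -17.6, 0.1375]
[24.3, 5.7, -14.4, 0.1375]
[26.0, 5.7, -10.9, 0.1375]
[27.3, 5.7, -7.3, 0.1375]
```

Request:
jog_arm --pt "-13 0 -25 0.1375" --pt "-9 0 -27 0.1375" --pt "-6 0 -28 0.1375" --pt "-2 0 -28 0.1375" --pt "2 0 -28 0.1375" --pt "6 0 -28 0.1375" --pt "10 0 -26 0.1375"

```text
clock: 9.5
ee_pos: [0.6258, -0.066, 0.3719]
ee_rot: [0.682, -0.682, 0.188, -0.184]
wrist_force: [0.5, 0.1, -7.5]
opening: 0.0491
```

Request:
jog_arm --pt "13 0 -25 0.1375" --pt "17 10 -23 0.1375" --pt "20 10 -20 0.1375" --pt "22 15 -18 0.1375" --pt "24 15 -14 0.1375" --pt "26 15 -11 0.1375" --pt "27 15 -7 0.1375" --pt "0 0 0 0"

```text
clock: 10.3
ee_pos: [0.6173, -0.2651, 0.2891]
ee_rot: [-0.517, 0.519, -0.484, 0.478]
wrist_force: [-1.1, 0.5, -7.6]
opening: 0.0493
```

Run:
```python
from h import *
from workcell import env
s=env.observe(); print(s["clock"],s["ee_pos"],s["opening"],s["wrist_force"]); plan(s,[.618,-.262,.185],-85.4)
wristshot("pics/w4.png")
```

```text
10.3 [ 0.61729881 -0.26514165  0.28907317] 0.04927986463378322 [-1.06158779  0.46407376 -7.61677489]
jaw -85.78 tw -0.0066 n 3 dist 0.1041
[-0.9, 34.7, 0.6, -0.0022]
[-0.9, 34.7, 0.6, -0.0022]
[-0.9, 34.7, 0.6, -0.0022]
```

View pics/w4.png

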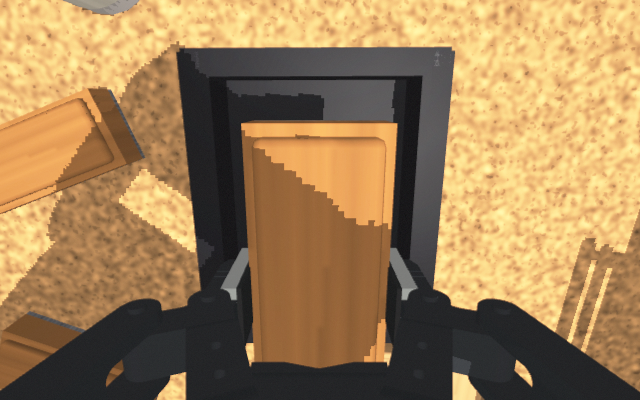

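Request:
jog_arm --pt "-1 35 0 0" --pt "-1 35 1 0" --pt "0 20 0 0" --pt "0 12 0 0" --pt "0 4 0 0" --pt "0 2 0 0" --pt "0 0 0 0"

```text
clock: 11.05
ee_pos: [0.6198, -0.2599, 0.1882]
ee_rot: [0.52, -0.52, 0.479, -0.48]
wrist_force: [1.2, 0.2, -7.1]
opening: 0.0491
```

Request:
jog_arm --pt "0 3 0 0" --pt "0 3 0 0" --pt "0 1 0 0" --pt "0 0 0 0"

```text
clock: 11.45
ee_pos: [0.6196, -0.26, 0.1801]
ee_rot: [-0.52, 0.52, -0.48, 0.479]
wrist_force: [-1.2, -0.2, -6.5]
opening: 0.0491
```

Request:
jog_arm --pt "0 1 0 0" --pt "0 0 0 0"

```text
clock: 11.65
ee_pos: [0.6197, -0.2601, 0.1797]
ee_rot: [0.52, -0.52, 0.479, -0.48]
wrist_force: [-0.3, 0.5, -4.8]
opening: 0.049
```

Request:
jog_arm --pt "0 0 0 0" --pt "0 0 0 0" --pt "0 0 0 0" --pt "0 -10 0 0" --pt "0 -30 0 0" --pt "0 -45 0 0" --pt "0 -45 0 0" --pt "0 0 0 0" --gripper 50

```text
clock: 12.45
ee_pos: [0.6202, -0.2602, 0.3177]
ee_rot: [0.521, -0.519, 0.475, -0.484]
wrist_force: [0.5, -0.6, 0.5]
opening: 0.0685
```

Run:
```python
from h import *
from workcell import env
s=env.observe(); print(s["clock"],s["ee_pos"],s["opening"],s["wrist_force"])
wristshot("pics/w5.png"); c=env.camera("top")["color"]; cv2.imwrite("pics/top1.png",c); save(c,210,145,230,130,3,"pics/t1z.png")
```

```text
12.45 [ 0.62015282 -0.26015397  0.3177273 ] 0.06846451364793811 [ 0.48365494 -0.63303991  0.50199264]
```

View pics/w5.png

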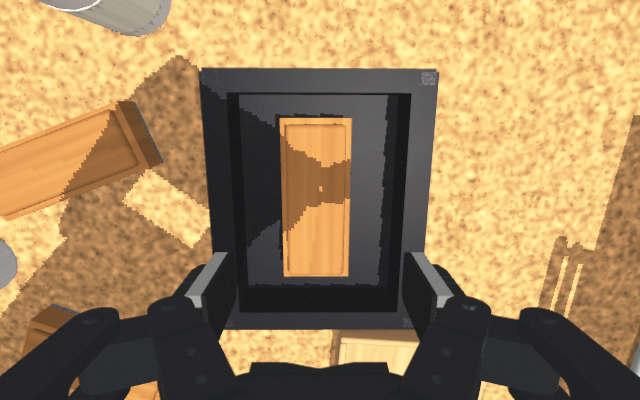

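View pics/t1z.png

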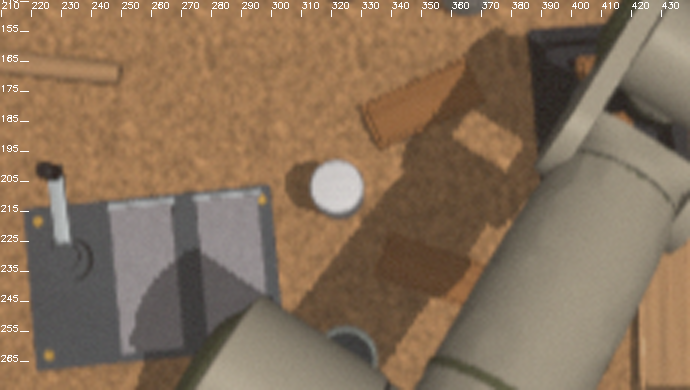

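Run:
```python
from h import *
from workcell import env
s=env.observe(); plan(s,[.636,-.074,.30],24.8)
```

```text
jaw -85.37 tw -1.9228 n 14 dist 0.187
[-13.1, 0.8, 2.2, -0.1373]
[-12.7, 0.8, 4.0, -0.1373]
[-12.0, 0.8, 5.7, -0.1373]
[-11.1, 0.8, 7.3, -0.1373]
[-10.0, 0.8, 8.8, -0.1373]
[-8.7, 0.8, 10.1, -0.1373]
[-7.3, 0.8, 11.2, -0.1373]
[-5.7, 0.8, 12.1, -0.1373]
[-4.0, 0.8, 12.7, -0.1373]
[-2.2, 0.8, 13.1, -0.1373]
[-0.4, 0.8, 13.3, -0.1373]
[1.4, 0.8, 13.3, -0.1373]
[3.3, 0.8, 12.9, -0.1373]
[5.0, 0.8, 12.4, -0.1373]
```

Request:
jog_arm --pt "-13 1 2 -0.1375" --pt "-13 1 4 -0.1375" --pt "-12 1 6 -0.1375" --pt "-11 1 7 -0.1375" --pt "-10 1 9 -0.1375" --pt "-9 1 10 -0.1375" --pt "-7 1 11 -0.1375"

```text
clock: 13.25
ee_pos: [0.6274, -0.1666, 0.3009]
ee_rot: [0.683, -0.683, 0.183, -0.182]
wrist_force: [0.0, -0.9, 0.7]
opening: 0.0686
```

Request:
jog_arm --pt "-6 1 12 -0.1375" --pt "-4 1 13 -0.1375" --pt "-2 1 13 -0.1375" --pt "0 1 13 -0.1375" --pt "1 1 13 -0.1375" --pt "3 1 13 -0.1375" --pt "5 1 12 -0.1375" --pt "0 0 0 0"

```text
clock: 14.05
ee_pos: [0.6353, -0.0737, 0.294]
ee_rot: [0.691, -0.69, -0.153, 0.154]
wrist_force: [0.6, -0.3, -0.2]
opening: 0.0687
```

Run:
```python
from h import *
from workcell import env
s=env.observe(); print(s["clock"],s["ee_pos"],s["opening"],s["wrist_force"]); plan(s,[.636,-.074,.176],24.8)
wristshot("pics/w6.png",(.636,-.074,114.8))
```

```text
14.05 [ 0.63526053 -0.07365272  0.29397468] 0.06869114531717309 [ 0.63241948 -0.31670142 -0.23607399]
jaw 25.09 tw 0.005 n 3 dist 0.118
[0.2, 39.3, -0.3, 0.0017]
[0.2, 39.3, -0.3, 0.0017]
[0.2, 39.3, -0.3, 0.0017]
```

View pics/w6o.png

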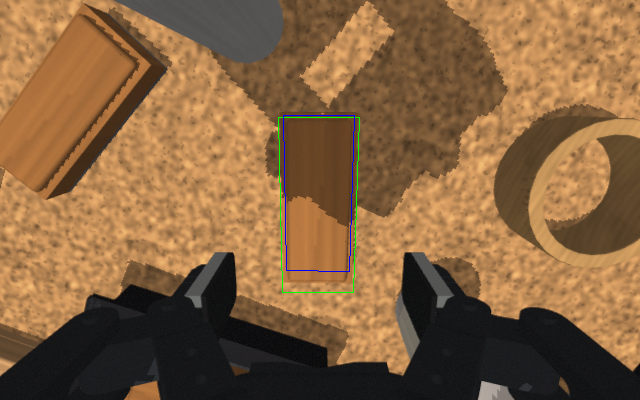

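Run:
```python
from h import *
im=cv2.imread("pics/w6o.png"); im=np.clip(im.astype(float)*1.6,0,255).astype(np.uint8)
save(im,262,100,110,200,3,"pics/w6z.png")
```

```text
(no output)
```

View pics/w6z.png

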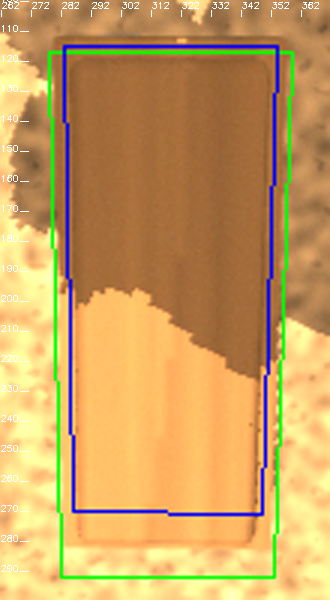

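Request:
jog_arm --pt "0 40 2 0.005" --pt "0 40 1 0" --pt "0 24 0 0" --pt "0 12 0 0" --pt "0 0 0 0"

```text
clock: 14.6
ee_pos: [0.6338, -0.0728, 0.1779]
ee_rot: [0.691, -0.691, -0.149, 0.151]
wrist_force: [-0.8, -0.3, -0.3]
opening: 0.0687
```

Request:
jog_arm --pt "0 0 0 0" --pt "0 0 0 0" --pt "0 0 0 0" --gripper 255 --grip_force 60

```text
clock: 14.9
ee_pos: [0.6342, -0.0728, 0.1812]
ee_rot: [-0.69, 0.691, 0.151, -0.15]
wrist_force: [-5.4, -2.2, 4.4]
opening: 0.049
```

Request:
jog_arm --pt "0 -20 0 0" --pt "0 -45 0 0" --pt "0 -50 0 0" --pt "0 -50 0 0" --pt "0 -35 0 0" --pt "0 0 0 0"

```text
clock: 15.5
ee_pos: [0.634, -0.0722, 0.3854]
ee_rot: [-0.689, 0.693, 0.154, -0.147]
wrist_force: [0.6, -0.1, -7.7]
opening: 0.0488
```

Run:
```python
from h import *
from workcell import env
s=env.observe(); print(s["clock"],s["ee_pos"],s["opening"],s["wrist_force"]); plan(s,[.463,.121,.38],95.3)
W=wristshot("pics/w7.png")
```

```text
15.5 [ 0.63400019 -0.07215477  0.38545   ] 0.04882313445227286 [ 0.64459356 -0.13980946 -7.73229314]
jaw 24.62 tw -1.2337 n 9 dist 0.258
[-8.3, 0.3, 27.4, -0.1371]
[-4.5, 0.3, 28.3, -0.1371]
[-0.6, 0.3, 28.7, -0.1371]
[3.3, 0.3, 28.5, -0.1371]
[7.2, 0.3, 27.8, -0.1371]
[10.9, 0.3, 26.5, -0.1371]
[14.4, 0.3, 24.8, -0.1371]
[17.7, 0.3, 22.6, -0.1371]
[20.6, 0.3, 19.9, -0.1371]
```

View pics/w7.png

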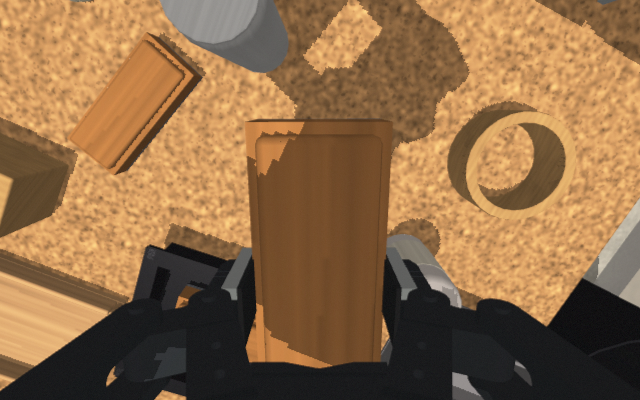

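Run:
```python
from h import *
from workcell import env
s=env.observe()
c=env.camera("wrist");W=(c["mtx"],c["cam_to_world"]);R=toolR(s);p=s["ee_pos"]
for off in(-4,0,4):
  for h in (0,34):
    P=[p+R@np.array([x*.025,.181-h/1000,.060+off/1000]) for x in(-1,1)]
    print(off,h,proj(W,np.array(P)).round(1).tolist())
```

```text
-4 0 [[255.0, 131.3], [377.9, 131.3]]
-4 34 [[236.6, 139.1], [395.0, 139.1]]
0 0 [[254.5, 121.2], [378.3, 121.2]]
0 34 [[235.8, 126.1], [395.7, 126.2]]
4 0 [[254.0, 111.0], [378.8, 111.0]]
4 34 [[235.0, 113.0], [396.5, 113.0]]
```

Request:
jog_arm --pt "-8 0 27 -0.137" --pt "-4 0 28 -0.137" --pt "-1 0 29 -0.137" --pt "3 0 28 -0.137" --pt "7 0 28 -0.137" --pt "11 0 26 -0.137" --pt "14 0 25 -0.137" --pt "18 0 23 -0.137"

```text
clock: 16.4
ee_pos: [0.481, 0.0992, 0.3766]
ee_rot: [0.511, -0.508, -0.489, 0.491]
wrist_force: [-0.0, 0.8, -7.0]
opening: 0.0492
```

Request:
jog_arm --pt "21 30 20 -0.138" --pt "0 40 0 0" --pt "0 40 0 0" --pt "0 0 0 0"

```text
clock: 16.8
ee_pos: [0.4609, 0.1205, 0.2633]
ee_rot: [0.48, -0.473, -0.519, 0.526]
wrist_force: [-1.2, -0.3, -6.7]
opening: 0.0487
```

Run:
```python
from h import *
from workcell import env
s=env.observe(); print(s["clock"],s["ee_pos"],s["opening"],s["wrist_force"]); plan(s,[.464,.1215,.203],95.3)
W=wristshot("pics/w8.png")
def q(U,V,x0,y0,f): return np.array([x0+(U+.5)/f-.5,y0+(V+.5)/f-.5])
C=np.array([onz(TOP,q(*p,214,196,8),.008) for p in[(35,150),(690,88),(727,515),(68,580)]]);print(C.round(4).tolist(),C.mean(0))
```

```text
16.8 [0.46090297 0.12045151 0.26328082] 0.04872161005729686 [-1.17268202 -0.26023422 -6.71771938]
jaw 95.34 tw 0.0007 n 2 dist 0.0604
[0.3, 30.1, -2.0, 0.0003]
[0.3, 30.1, -2.0, 0.0003]
[[0.5241, 0.342, 0.008], [0.5479, 0.085, 0.008], [0.3822, 0.0703, 0.008], [0.3569, 0.3268, 0.008]] [0.45276838 0.20603974 0.008     ]
```

View pics/w8.png

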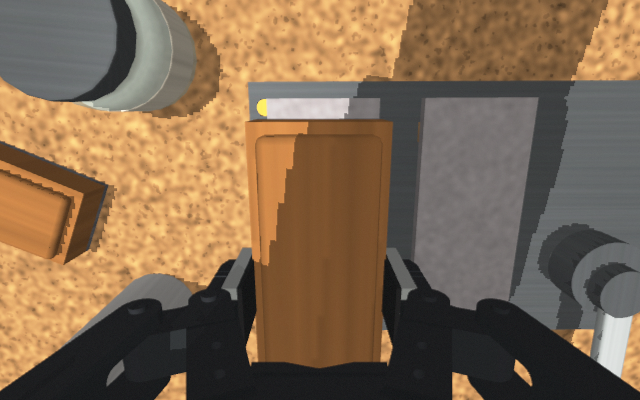

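Request:
jog_arm --pt "0 30 -1 0" --pt "0 18 -1 0" --pt "0 8 0 0" --pt "0 2 0 0" --pt "0 0 0 0"

```text
clock: 17.35
ee_pos: [0.4656, 0.1206, 0.2123]
ee_rot: [-0.476, 0.477, 0.523, -0.522]
wrist_force: [-0.0, 0.8, -8.1]
opening: 0.0488
```

Request:
jog_arm --pt "1 4 2 0" --pt "0 3 1 0" --pt "0 2 0 0" --pt "0 0 0 0"

```text
clock: 17.75
ee_pos: [0.4621, 0.1214, 0.2026]
ee_rot: [0.476, -0.476, -0.523, 0.523]
wrist_force: [-1.9, 0.2, -2.0]
opening: 0.0489
```

Request:
jog_arm --pt "0 1 0 0" --pt "0 0 0 0"

```text
clock: 17.95
ee_pos: [0.462, 0.1214, 0.2017]
ee_rot: [0.476, -0.476, -0.523, 0.523]
wrist_force: [-3.8, 0.3, 5.3]
opening: 0.0487
```

Request:
jog_arm --pt "0 0 0 0" --pt "0 0 0 0" --pt "0 0 0 0" --pt "0 -10 0 0" --pt "0 -30 0 0" --pt "0 -45 0 0" --pt "0 -50 0 0" --pt "0 0 0 0" --gripper 70

```text
clock: 18.75
ee_pos: [0.4628, 0.1214, 0.343]
ee_rot: [-0.473, 0.479, 0.526, -0.52]
wrist_force: [0.7, 0.0, -0.6]
opening: 0.0619
```

Run:
```python
from h import *
from workcell import env
s=env.observe(); print(s["clock"],s["ee_pos"],s["opening"],s["wrist_force"]); plan(s,[.462,-.08,.38],-18.7)
W=wristshot("pics/w9.png",(.4615,.1215,5.3),.02)
```

```text
18.75 [0.46284096 0.12144505 0.34297187] 0.061943454514802106 [ 0.7206726   0.01360346 -0.62376884]
jaw 95.35 tw 1.9906 n 15 dist 0.2048
[-13.4, -2.5, 1.3, 0.1327]
[-13.4, -2.5, -0.5, 0.1327]
[-13.2, -2.5, -2.3, 0.1327]
[-12.8, -2.5, -4.0, 0.1327]
[-12.2, -2.5, -5.7, 0.1327]
[-11.3, -2.5, -7.2, 0.1327]
[-10.3, -2.5, -8.7, 0.1327]
[-9.0, -2.5, -9.9, 0.1327]
[-7.6, -2.5, -11.0, 0.1327]
[-6.1, -2.5, -12.0, 0.1327]
[-4.5, -2.5, -12.7, 0.1327]
[-2.8, -2.5, -13.1, 0.1327]
[-1.0, -2.5, -13.4, 0.1327]
[0.8, -2.5, -13.4, 0.1327]
[2.6, -2.5, -13.2, 0.1327]
```

View pics/w9o.png

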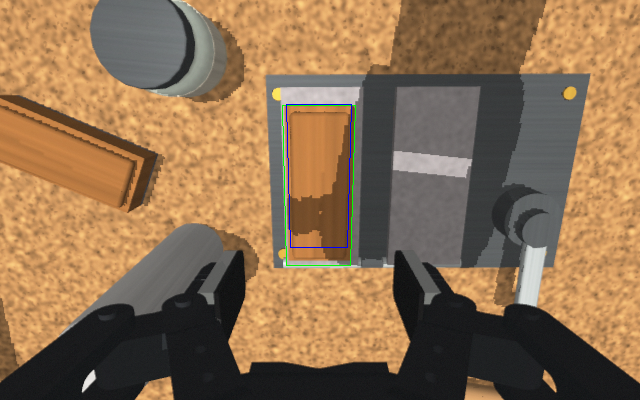

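Run:
```python
from h import *
from workcell import env
im=cv2.imread("pics/w9.png"); save(np.clip(im*1.0*1.5,0,255).astype(np.uint8),260,65,240,210,3,"pics/w9z.png")
```

```text
(no output)
```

View pics/w9z.png

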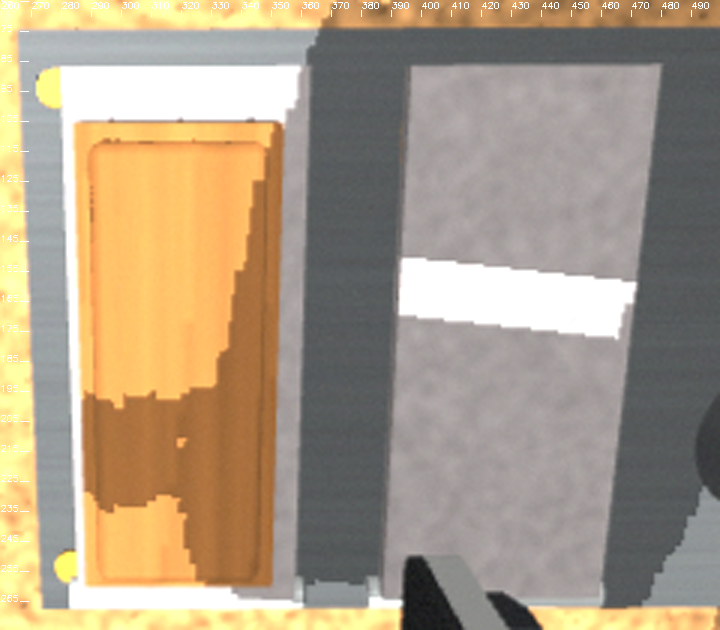

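Run:
```python
from h import *
from workcell import env
c=env.camera("wrist");W=(c["mtx"],c["cam_to_world"])
for n,L in (("sh",[(396.7,86.7),(480,86.7),(460.3,264),(387.7,264)]),("st",[(281,87),(361,87),(358,264),(285,264)])):
    P=np.array([onz(W,u,.02) for u in L]);print(n,P.round(4)[:,:2].tolist(),P.mean(0).round(4))
```

```text
sh [[0.3809, 0.1733], [0.3749, 0.2364], [0.5213, 0.2509], [0.5273, 0.1879]] [0.4511 0.2122 0.02  ]
st [[0.3893, 0.0858], [0.3836, 0.1464], [0.5297, 0.1622], [0.5356, 0.0989]] [0.4595 0.1233 0.02  ]
```

Run:
```python
from h import *
from workcell import env
s=env.observe(); plan(s,[.4603,-.0804,.32],-18.7)
```

```text
jaw 95.34 tw 1.9904 n 15 dist 0.2025
[-13.4, 1.2, 1.4, 0.1327]
[-13.4, 1.2, -0.4, 0.1327]
[-13.3, 1.2, -2.2, 0.1327]
[-12.9, 1.2, -3.9, 0.1327]
[-12.2, 1.2, -5.6, 0.1327]
[-11.4, 1.2, -7.2, 0.1327]
[-10.3, 1.2, -8.6, 0.1327]
[-9.1, 1.2, -9.9, 0.1327]
[-7.7, 1.2, -11.0, 0.1327]
[-6.2, 1.2, -11.9, 0.1327]
[-4.6, 1.2, -12.7, 0.1327]
[-2.8, 1.2, -13.1, 0.1327]
[-1.1, 1.2, -13.4, 0.1327]
[0.7, 1.2, -13.4, 0.1327]
[2.5, 1.2, -13.2, 0.1327]
```

Request:
jog_arm --pt "-13 0 1 0.133" --pt "-13 0 0 0.133" --pt "-13 0 -2 0.133" --pt "-13 0 -4 0.133" --pt "-12 0 -6 0.133" --pt "-11 0 -7 0.133" --pt "-10 0 -9 0.133" --pt "-9 0 -10 0.133" --gripper 50

```text
clock: 19.65
ee_pos: [0.4619, 0.0147, 0.3353]
ee_rot: [0.677, -0.676, -0.206, 0.208]
wrist_force: [-0.0, 0.9, -0.2]
opening: 0.0686
```

Request:
jog_arm --pt "-8 0 -11 0.133" --pt "-6 0 -12 0.133" --pt "-5 3 -13 0.133" --pt "-3 5 -13 0.133" --pt "-1 5 -13 0.133" --pt "1 5 -13 0.133" --pt "3 5 -13 0.133" --pt "0 0 0 0"

```text
clock: 20.45
ee_pos: [0.4611, -0.0794, 0.3119]
ee_rot: [0.697, -0.697, 0.119, -0.116]
wrist_force: [-0.1, -0.0, -0.3]
opening: 0.0683
```

Run:
```python
from h import *
from workcell import env
s=env.observe(); print(s["clock"],s["ee_pos"],s["opening"],s["wrist_force"]); plan(s,[.4603,-.0804,.178],-18.7)
W=wristshot("pics/w10.png",(.4603,-.0804,71.3))
```

```text
20.45 [ 0.46112391 -0.07936443  0.31190244] 0.06827454714214402 [-0.05395104 -0.00423907 -0.3096464 ]
jaw -19.12 tw -0.0074 n 3 dist 0.1339
[-0.0, 44.6, -0.4, -0.0025]
[-0.0, 44.6, -0.4, -0.0025]
[-0.0, 44.6, -0.4, -0.0025]
```

View pics/w10o.png

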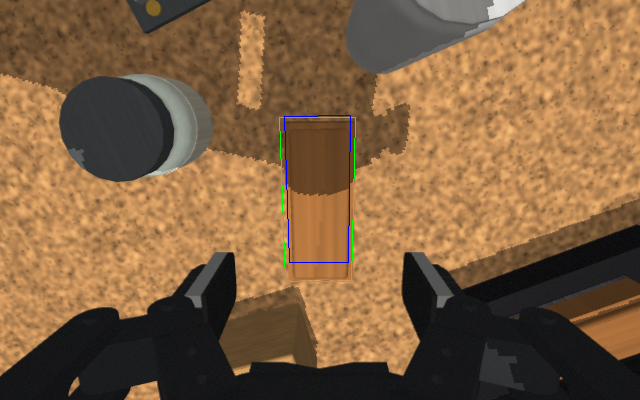

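Request:
jog_arm --pt "0 45 0 -0.007" --pt "0 45 0 0" --pt "0 28 -1 0" --pt "0 14 0 0" --pt "0 0 0 0"

```text
clock: 21.0
ee_pos: [0.4605, -0.0786, 0.1797]
ee_rot: [0.698, -0.698, 0.114, -0.111]
wrist_force: [0.6, 0.1, 0.0]
opening: 0.0689
```

Request:
jog_arm --pt "0 0 0 0" --pt "0 0 0 0" --pt "0 0 0 0" --gripper 255 --grip_force 60

```text
clock: 21.3
ee_pos: [0.4612, -0.0792, 0.1824]
ee_rot: [-0.698, 0.698, -0.113, 0.114]
wrist_force: [-1.6, 3.6, 6.7]
opening: 0.0491
```

Request:
jog_arm --pt "0 -20 0 0" --pt "0 -45 0 0" --pt "0 -50 0 0" --pt "0 -50 0 0" --pt "0 -35 0 0" --pt "0 0 0 0"

```text
clock: 21.9
ee_pos: [0.4611, -0.0794, 0.3856]
ee_rot: [-0.697, 0.699, -0.111, 0.117]
wrist_force: [0.3, 0.2, -7.5]
opening: 0.0491
```

Run:
```python
from h import *
from workcell import env
s=env.observe(); print(s["clock"],s["ee_pos"],s["opening"],s["wrist_force"]); plan(s,[.4525,.212,.36],95.3)
W=wristshot("pics/w11.png")
```

```text
21.9 [ 0.46112799 -0.07935611  0.38556612] 0.049131326152876034 [ 0.33696989  0.23771234 -7.4604898 ]
jaw -18.53 tw -1.9867 n 15 dist 0.2926
[-6.7, 1.6, 18.2, -0.1324]
[-4.3, 1.6, 19.0, -0.1324]
[-1.7, 1.6, 19.4, -0.1324]
[0.8, 1.6, 19.4, -0.1324]
[3.4, 1.6, 19.1, -0.1324]
[5.9, 1.6, 18.5, -0.1324]
[8.3, 1.6, 17.6, -0.1324]
[10.5, 1.6, 16.3, -0.1324]
[12.6, 1.6, 14.8, -0.1324]
[14.5, 1.6, 13.0, -0.1324]
[16.0, 1.6, 11.0, -0.1324]
[17.4, 1.6, 8.8, -0.1324]
[18.4, 1.6, 6.4, -0.1324]
[19.0, 1.6, 3.9, -0.1324]
[19.4, 1.6, 1.4, -0.1324]
```

View pics/w11.png

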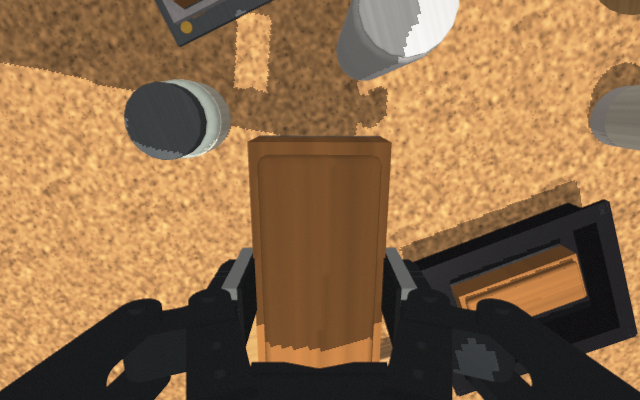

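Request:
jog_arm --pt "-7 0 18 -0.1325" --pt "-4 0 19 -0.1325" --pt "-2 0 19 -0.1325" --pt "1 0 19 -0.1325" --pt "3 0 19 -0.1325" --pt "6 0 19 -0.1325" --pt "8 0 18 -0.1325" --pt "11 0 16 -0.1325"

```text
clock: 22.75
ee_pos: [0.4553, 0.0764, 0.3785]
ee_rot: [0.66, -0.658, -0.255, 0.258]
wrist_force: [-0.3, -0.1, -7.3]
opening: 0.0485
```

Request:
jog_arm --pt "13 0 15 -0.1325" --pt "14 0 13 -0.1325" --pt "16 10 11 -0.1325" --pt "17 20 10 -0.1325" --pt "18 20 7 -0.1325" --pt "19 20 5 -0.1325" --pt "19 30 3 -0.1325" --pt "0 0 0 0"

```text
clock: 23.55
ee_pos: [0.4447, 0.2127, 0.2753]
ee_rot: [0.477, -0.472, -0.521, 0.527]
wrist_force: [-0.3, -0.5, -6.1]
opening: 0.0493
```

Run:
```python
from h import *
from workcell import env
s=env.observe(); print(s["clock"],s["ee_pos"],s["opening"],s["wrist_force"]); plan(s,[.4485,.212,.210],95.3)
W=wristshot("pics/w12.png")
```

```text
23.55 [0.44470078 0.2126775  0.27533011] 0.04927486069506634 [-0.27126846 -0.50022763 -6.10591548]
jaw 95.63 tw 0.0057 n 2 dist 0.0654
[-0.5, 32.6, -2.2, 0.0028]
[-0.5, 32.6, -2.2, 0.0028]
```

View pics/w12.png

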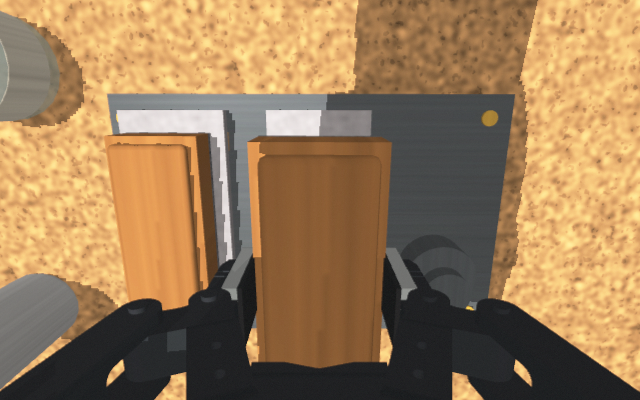

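Request:
jog_arm --pt "-1 30 -1 0.005" --pt "0 20 -1 0" --pt "0 10 0 0" --pt "0 2 0 0" --pt "0 0 0 0"

```text
clock: 24.1
ee_pos: [0.4492, 0.2105, 0.2197]
ee_rot: [-0.478, 0.478, 0.521, -0.521]
wrist_force: [-0.4, 0.4, -7.6]
opening: 0.0491
```

Request:
jog_arm --pt "1 6 0 0" --pt "1 5 0 0" --pt "0 4 0 0" --pt "0 1 0 0" --pt "0 0 0 0"

```text
clock: 24.6
ee_pos: [0.4488, 0.2127, 0.2032]
ee_rot: [0.478, -0.478, -0.521, 0.521]
wrist_force: [0.5, -0.1, -6.7]
opening: 0.0489
```

Request:
jog_arm --pt "0 1.5 0 0" --pt "0 0 0 0"

```text
clock: 24.8
ee_pos: [0.4489, 0.2127, 0.2025]
ee_rot: [-0.477, 0.478, 0.522, -0.521]
wrist_force: [-2.5, -1.1, 2.3]
opening: 0.0486
```

Contact (vertical force went from -7.5 N to +2.3 N). Release with limited opening.

Request:
jog_arm --pt "0 0 0 0" --pt "0 0 0 0" --pt "0 0 0 0" --pt "0 -10 0 0" --pt "0 -30 0 0" --pt "0 -45 0 0" --pt "0 -50 0 0" --pt "0 0 0 0" --gripper 75

```text
clock: 25.6
ee_pos: [0.4495, 0.2129, 0.3436]
ee_rot: [-0.475, 0.48, 0.525, -0.518]
wrist_force: [-0.4, 0.3, -1.0]
opening: 0.0603
```

Run:
```python
from h import *
from workcell import env
s=env.observe(); print(s["clock"],s["ee_pos"],s["opening"],s["wrist_force"],s["joint_pos"])
W=wristshot("pics/w13.png",(.4525,.212,5.3),.02)
c=env.camera("scene")["color"]; cv2.imwrite("pics/sc2.png",c); save(c,260,110,140,110,5,"pics/sc2z.png")
```

```text
25.6 [0.44947758 0.21294535 0.34356782] 0.06025951636393829 [-0.39197225  0.26514602 -0.9860033 ] [ 2.06416429e-01  3.08861946e-01  1.67123227e+00  3.70706658e-05
  1.14905179e+00 -1.45233614e+00]
```

View pics/w13o.png

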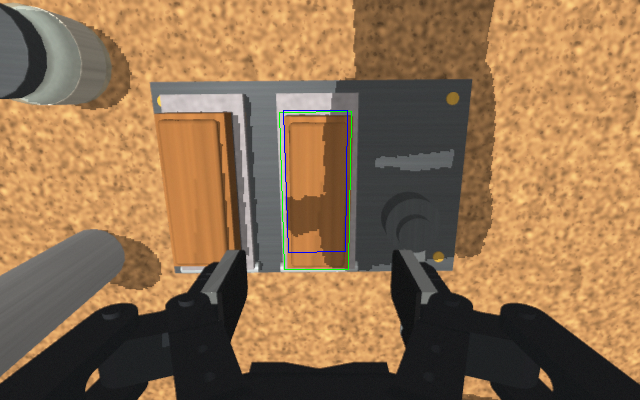

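View pics/sc2z.png

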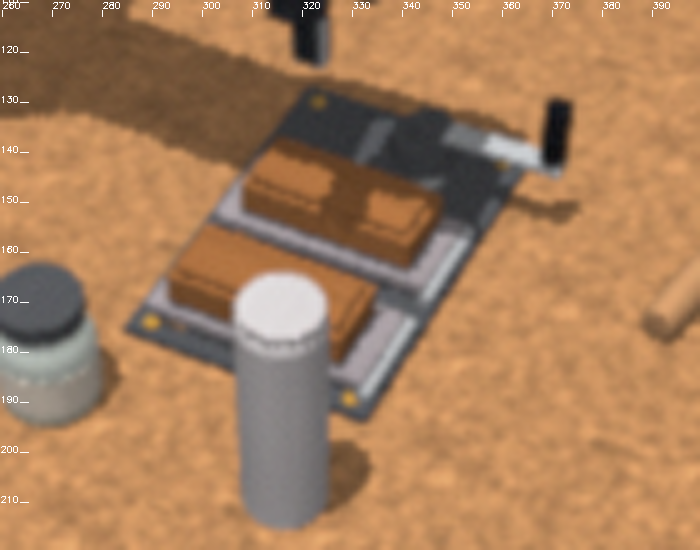

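Run:
```python
from h import *
from workcell import env
s=env.observe(); plan(s,[.559,.302,.33],100.4)
c=env.camera("top")["color"]; cv2.imwrite("pics/top3.png",c); save(c,205,185,120,90,6,"pics/t3z.png")
```

```text
jaw 95.03 tw -0.0937 n 3 dist 0.1422
[26.4, 2.8, -39.2, -0.0312]
[25.2, 2.8, -40.0, -0.0312]
[23.9, 2.8, -40.8, -0.0312]
```

View pics/t3z.png

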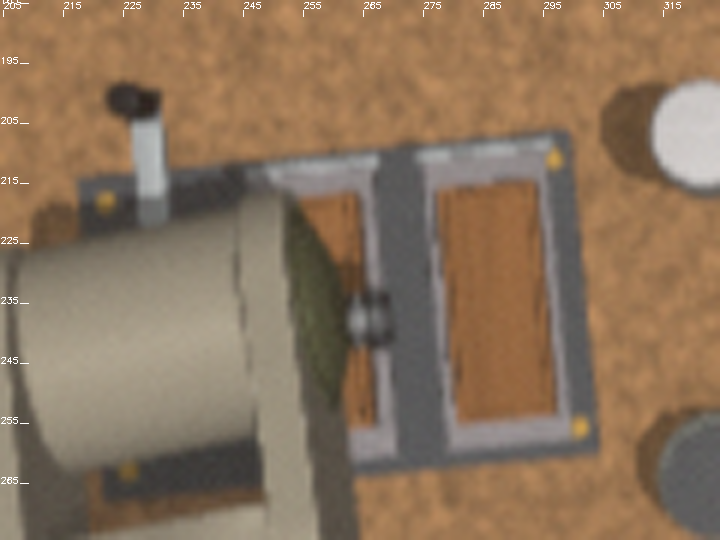

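Request:
jog_arm --pt "26 0 -39 -0.032" --pt "25 5 -40 -0.032" --pt "24 5 -41 -0.032" --pt "0 0 0 0" --pt "0 0 0 0" --gripper 135

```text
clock: 26.25
ee_pos: [0.5591, 0.3017, 0.3242]
ee_rot: [0.453, -0.451, -0.543, 0.545]
wrist_force: [-0.5, 0.3, -0.5]
opening: 0.0399
```

Run:
```python
from h import *
from workcell import env
for uv,z in(((225.0,200.9),.101),((229.1,201.7),.058)): print(onz(TOP,uv,z))
s=env.observe(); print(s["clock"],s["ee_pos"],s["opening"],s["wrist_force"]); plan(s,[.559,.302,.236],100.4)
c=env.camera("wrist");W=(c["mtx"],c["cam_to_world"]); im=c["color"]
for z in(.055,.101): cv2.circle(im,tuple(int(v) for v in proj(W,[.559,.302,z])[0]),4,(0,255,0),1)
cv2.circle(im,tuple(int(v) for v in proj(W,[.4764,.2868,.056])[0]),4,(0,0,255),1)
cv2.imwrite("pics/w14.png",im)
```

```text
[0.55994728 0.29888587 0.101     ]
[0.56038775 0.29623636 0.058     ]
26.25 [0.55907631 0.30174884 0.32424065] 0.03992978544124057 [-0.53764569  0.32653513 -0.52413129]
jaw 100.55 tw 0.0025 n 2 dist 0.0882
[0.2, 44.1, -0.2, 0.0013]
[0.2, 44.1, -0.2, 0.0013]
```

View pics/w14.png

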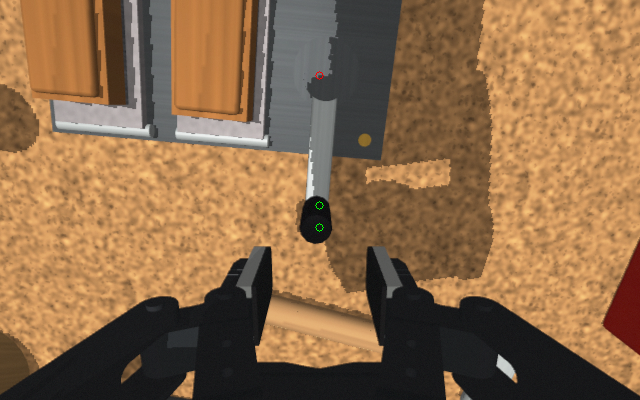

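Request:
jog_arm --pt "-2 40 0 0" --pt "0 35 0 0" --pt "0 13 0 0" --pt "0 0 0 0"

```text
clock: 26.7
ee_pos: [0.5588, 0.299, 0.238]
ee_rot: [0.453, -0.452, -0.543, 0.544]
wrist_force: [0.7, -0.2, 0.0]
opening: 0.04
```

Run:
```python
from h import *
from workcell import env
s=env.observe(); print(s["clock"],s["ee_pos"],s["opening"],s["wrist_force"]); plan(s,[.559,.300,.236],100)
c=env.camera("wrist");cv2.imwrite("pics/w15.png",c["color"])
```

```text
26.7 [0.5588004  0.29903868 0.23803913] 0.03997523796156256 [ 0.67073701 -0.1986512   0.0040955 ]
jaw 100.5 tw 0.0087 n 1 dist 0.0023
[0.9, 2.0, -0.4, 0.0087]
```

View pics/w15.png

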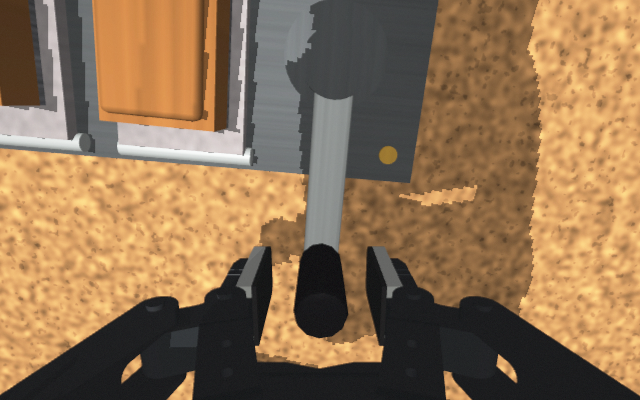

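Request:
jog_arm --pt "3 0 0.05 -0.035" --pt "3 0 0.05 -0.035" --pt "3 0 0.05 -0.035" --pt "3 0 0.05 -0.035" --pt "3 0 0.05 -0.035" --pt "3 0 0.05 -0.035" --pt "3 0 0.05 -0.035" --pt "3 0 0.05 -0.035"

```text
clock: 27.55
ee_pos: [0.5529, 0.3213, 0.2416]
ee_rot: [-0.37, 0.373, 0.602, -0.601]
wrist_force: [6.4, -6.7, -1.4]
opening: 0.0401
```

```bash
cat > lv.py <<'E'
from h import *
from workcell import env
s=env.observe();d=s["ee_pos"][:2]-np.array([.4764,.2868]);R=toolR(s)
print(s["clock"],"ang",np.arctan2(d[1],d[0]).round(3),"r",np.hypot(*d).round(4),"z",s["ee_pos"][2].round(4),"jaw-90",round(np.radians(np.degrees(np.arctan2(R[1,0],R[0,0]))-90),3),"F tool",(R.T@s["wrist_force"]).round(1),"q6",s["joint_pos"][5].round(2))
E
python3 lv.py
```

```text
27.55 ang 0.423 r 0.0839 z 0.2416 jaw-90 0.465 F tool [-8.9  1.5 -2.7] q6 -1.69
```

Request:
jog_arm --pt "3 0 0 -0.035" --pt "3 0 0 -0.035" --pt "3 0 0 -0.035" --pt "3 0 0 -0.035" --pt "3 0 0 -0.035" --pt "3 0 0 -0.035" --pt "3 0 0 -0.035" --pt "3 0 0 -0.035"

```text
clock: 28.35
ee_pos: [0.5403, 0.3414, 0.2418]
ee_rot: [-0.281, 0.287, 0.649, -0.646]
wrist_force: [12.2, -2.9, -4.6]
opening: 0.0404
```

```bash
python3 lv.py
```

```text
28.35 ang 0.707 r 0.0841 z 0.2418 jaw-90 0.745 F tool [-10.3   4.7  -7. ] q6 -1.93
```

Request:
jog_arm --pt "3 0 0 -0.035" --pt "3 0 0 -0.035" --pt "3 0 0 -0.035" --pt "3 0 0 -0.035" --pt "3 0 0 -0.035" --pt "3 0 0 -0.035" --pt "3 0 0 -0.035" --pt "3 0 0 -0.035"

```text
clock: 29.15
ee_pos: [0.5221, 0.3575, 0.2422]
ee_rot: [-0.188, 0.194, 0.683, -0.679]
wrist_force: [12.6, 0.9, -4.5]
opening: 0.0402
```

```bash
python3 lv.py
python3 - <<'E'
from h import *
from workcell import env
c=env.camera("scene")["color"]; save(c,260,100,140,110,5,"pics/sc3z.png")
E
```

```text
29.15 ang 0.997 r 0.0841 z 0.2422 jaw-90 1.025 F tool [-10.2   4.6  -7.3] q6 -2.18
```

View pics/sc3z.png

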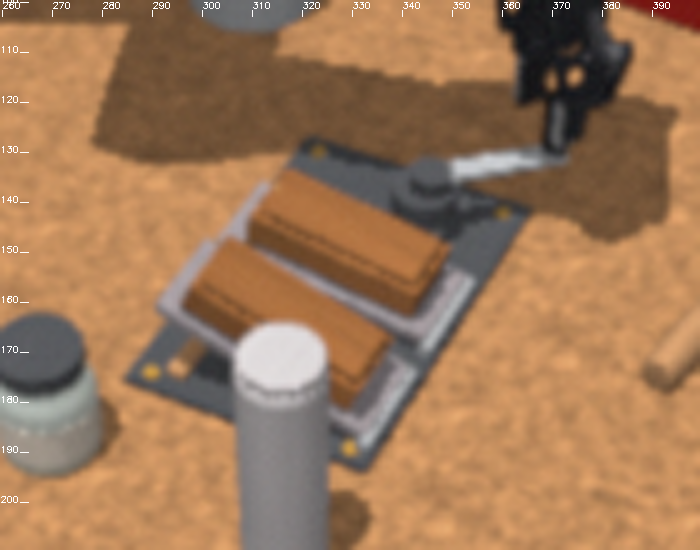

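Request:
jog_arm --pt "3 0 0 -0.035" --pt "3 0 0 -0.035" --pt "3 0 0 -0.035" --pt "3 0 0 -0.035" --pt "3 0 0 -0.035" --pt "3 0 0 -0.035" --pt "3 0 0 -0.035" --pt "3 0 0 -0.035"

```text
clock: 30.0
ee_pos: [0.5001, 0.3678, 0.2424]
ee_rot: [-0.09, 0.097, 0.703, -0.699]
wrist_force: [10.9, 4.6, -2.2]
opening: 0.0409
```

Request:
jog_arm --pt "3 0 0 -0.03" --pt "3 0 0.2 -0.03" --pt "3 0 0.2 -0.03" --pt "3 0 0.2 -0.03" --pt "3 0 0.2 -0.03"

```text
clock: 30.5
ee_pos: [0.4852, 0.3703, 0.2426]
ee_rot: [-0.037, 0.045, 0.708, -0.704]
wrist_force: [10.7, 5.5, -1.1]
opening: 0.0402
```

```bash
python3 lv.py
```

```text
30.5 ang 1.466 r 0.084 z 0.2426 jaw-90 1.455 F tool [-10.    1.3  -6.7] q6 -2.57
```

Request:
jog_arm --pt "3 0 0.2 -0.025" --pt "3 0 0.2 -0.025" --pt "3 0 0.2 -0.025" --pt "2 0 0.2 -0.02"

```text
clock: 30.9
ee_pos: [0.474, 0.3706, 0.2427]
ee_rot: [-0.004, 0.011, 0.709, -0.705]
wrist_force: [9.3, 6.3, -0.0]
opening: 0.0403
```

Request:
jog_arm --pt "2 0 0.3 0"

```text
clock: 31.0
ee_pos: [0.4721, 0.3703, 0.2427]
ee_rot: [-0.004, 0.011, 0.709, -0.705]
wrist_force: [8.7, 5.6, -0.1]
opening: 0.04
```

Request:
jog_arm --pt "2 0 0.3 0"

```text
clock: 31.1
ee_pos: [0.4701, 0.37, 0.2427]
ee_rot: [-0.004, 0.011, 0.709, -0.705]
wrist_force: [8.6, 5.3, 0.4]
opening: 0.0406
```

```bash
python3 lv.py
```

```text
31.1 ang 1.647 r 0.0835 z 0.2427 jaw-90 1.548 F tool [-8.5 -0.3 -5.5] q6 -2.65
```

Still moving freely (8.5 N); continue in small steps to the stop.

Request:
jog_arm --pt "1.5 0 0.2 0"

```text
clock: 31.2
ee_pos: [0.4685, 0.3699, 0.2426]
ee_rot: [-0.004, 0.011, 0.709, -0.705]
wrist_force: [9.2, 6.2, 1.0]
opening: 0.04
```

Request:
jog_arm --pt "1.5 0 0.2 0"

```text
clock: 31.3
ee_pos: [0.467, 0.3697, 0.2427]
ee_rot: [-0.004, 0.011, 0.709, -0.705]
wrist_force: [8.1, 5.2, 0.1]
opening: 0.0404
```

Request:
jog_arm --pt "1 0 0.1 0"

```text
clock: 31.4
ee_pos: [0.466, 0.3696, 0.2426]
ee_rot: [-0.005, 0.011, 0.709, -0.705]
wrist_force: [7.7, 3.4, -0.1]
opening: 0.0399
```

```bash
python3 lv.py
python3 - <<'E'
from h import *
from workcell import env
c=env.camera("scene")["color"]; save(c,260,80,140,120,5,"pics/sc4z.png")
c=env.camera("wrist")["color"];cv2.imwrite("pics/w16.png",c)
E
```

```text
31.4 ang 1.696 r 0.0835 z 0.2426 jaw-90 1.548 F tool [-7.6  0.2 -3.6] q6 -2.65
```

View pics/sc4z.png

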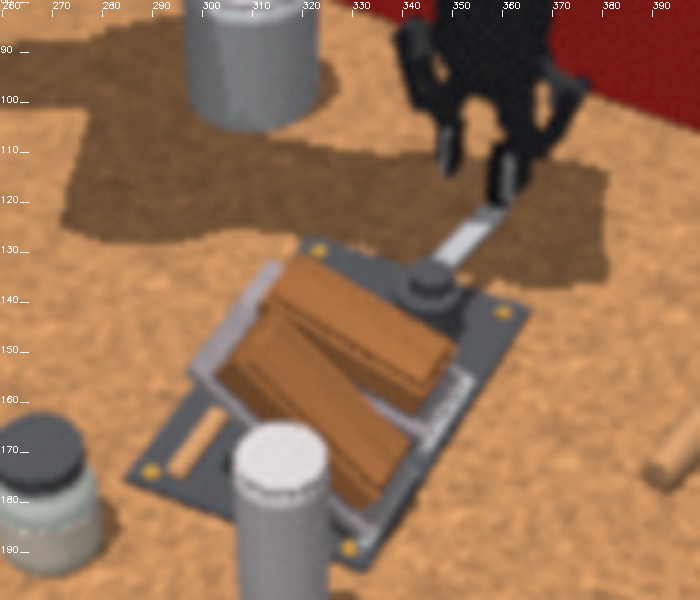

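View pics/w16.png

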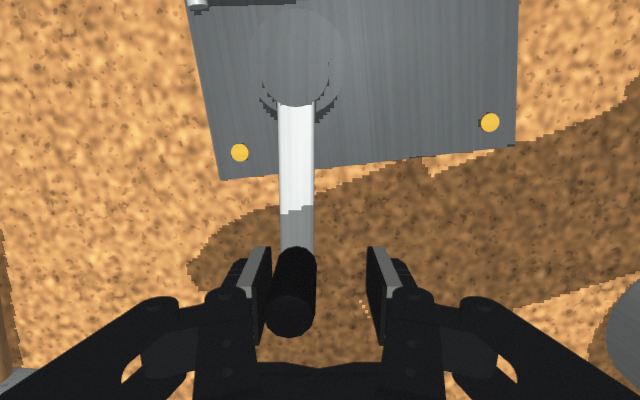

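Request:
jog_arm --pt "1.5 0 0.2 0"

```text
clock: 31.6
ee_pos: [0.4649, 0.3694, 0.2427]
ee_rot: [-0.004, 0.012, 0.709, -0.705]
wrist_force: [16.5, 5.6, -4.8]
opening: 0.0403
```

Request:
jog_arm --pt "1.5 0 0.2 0"

```text
clock: 31.7
ee_pos: [0.4642, 0.3692, 0.2428]
ee_rot: [-0.003, 0.013, 0.709, -0.705]
wrist_force: [23.5, 7.6, -8.9]
opening: 0.0406
```

Request:
jog_arm --pt "-4 0 0 0" --pt "-5 0 0 0" --pt "0 0 0 0" --pt "0 -20 0 0" --pt "0 -45 0 0" --pt "0 -50 0 0" --pt "0 -40 0 0" --pt "0 0 0 0"

```text
clock: 32.5
ee_pos: [0.4704, 0.3686, 0.4005]
ee_rot: [-0.004, 0.011, 0.709, -0.705]
wrist_force: [0.5, 0.1, -0.6]
opening: 0.04
```

```bash
python3 lv.py
python3 - <<'E'
from h import *
from workcell import env
c=env.camera("scene")["color"]; save(c,260,80,140,120,5,"pics/sc5z.png")
c=env.camera("wrist");cv2.imwrite("pics/w17.png",c["color"])
c=env.camera("top")["color"];cv2.imwrite("pics/top5.png",c)
E
```

```text
32.5 ang 1.644 r 0.082 z 0.4005 jaw-90 1.549 F tool [-0.5  0.6 -0.1] q6 -2.65
```

View pics/sc5z.png

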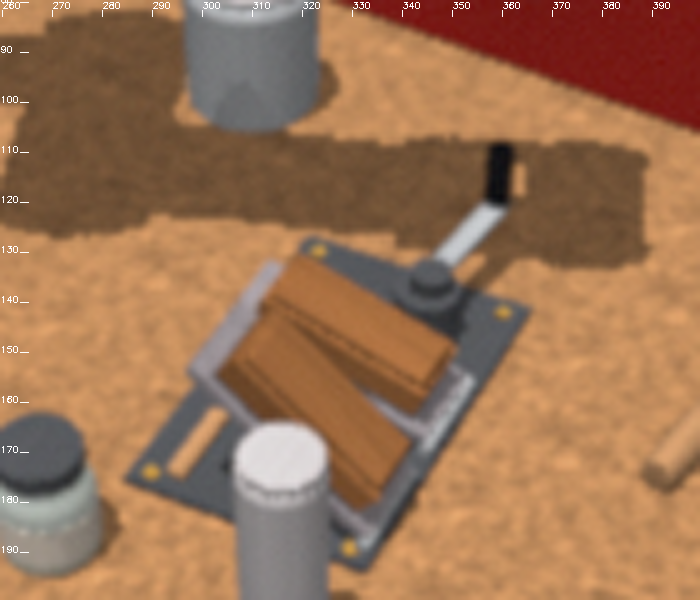

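View pics/w17.png

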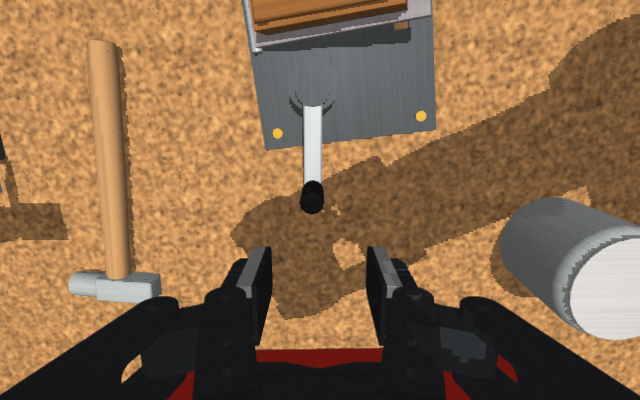

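View pics/top5.png

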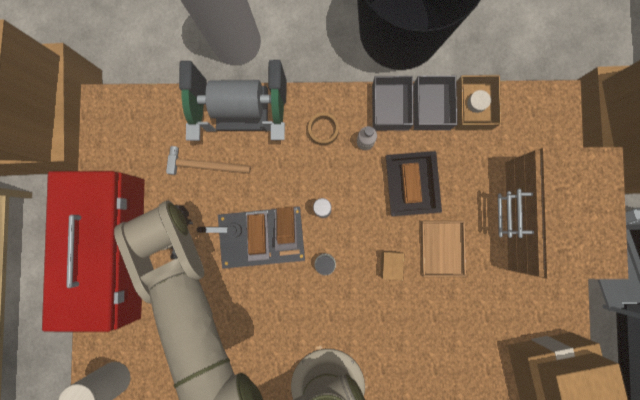

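Run:
```python
from h import *
from workcell import env
a=cv2.imread("pics/top5.png");b=env.camera("top")["color"]
print(np.abs(a[195:280,240:310].astype(int)-b[195:280,240:310]).max(), env.observe()["clock"])
print(env.sign_off())
```

```text
11 32.7
the job is handed in; nothing more can be done
None
```

The job is done and handed in at 32.7 s. The worn block is in the black tub, the coarse and medium blocks are on the raised leaves, and the lever is at its stop. `sign_off` reported no verdict.

I told the blocks apart by pushing each one sideways across the bench. The pads also pressed down a little, so I divided the push by the total load on the sole:

| Block (start x, y in m) | Push force | Friction estimate | Grade | Placed |
|---|---|---|---|---|
| 0.62, -0.08 | about 18 N | about 0.95 | coarse | leaf farther from the lever |
| 0.44, -0.08 | about 6.6 N | about 0.56 | medium | leaf next to the lever |
| 0.65, 0.14 | about 2.4 N | about 0.27 | worn | flat in the tub |

- **Worn block:** its friction estimate was above the stated 0.1. The reading is noisy by up to about 1.5 N, so I took its grade from it being clearly the lowest of the three.
- **Lever:** I swung it until the push rose from about 8 N to about 25 N with almost no further movement. That was at about 1.45 rad, which is the stop.
- **Last checks:** pictures showed both blocks still on their raised leaves, with no shift between views. The worn block lay flat in the tub. The other items looked to be where they started, the gripper was clear, and the wrist force was near zero.
- **Small disagreements:** the coarse block sits about 2 mm off its leaf's centreline. The images put the block tops about 8 mm lower than the stated 34 mm, which did not affect the grasps.

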